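Pin the drive pulley with a linchpin and snap its ring

ROBOT

A 6-joint arm with a two-finger parallel gripper is mounted at the origin on the work surface. World frame = base frame: x ahead of the robot, y to its left, z up, the work surface at z = 0. Lengths are in m, angles in rad, forces in N, time in s.
With the tool pointing down it reaches from about 0.4 to 0.825 m from the base axis. Payload 7 kg.
Tool frame: the origin (TCP) lies between the finger pads; the fingertips stand 11 mm ahead of it and the grasp point (between the pads) lies 8 mm behind it; x points along the fingers, z is the direction in which the jaws open and shut, and the axes are right-handed (so a half turn about x gives the same grasp; the last joint's range is limited). The gripper opens to 88 mm and grips with 3 to 60 N. Pads are 19 mm wide; open, the fingers measure 130 mm over their backs; the gripper's body (78 mm by 193 mm) begins 47 mm behind the grasp point.
Start: joints at [-0.962, 0.359, 0.012, 0, -1.224, -0.288], TCP at [0.213, -0.641, 0.238] pointing down, gripper open.
Joint ranges: [-3.07, 3.07], [-1.43, 2.12], [-1.02, 1.25], [-3.03, 1.67], [-3.05, -0], [-3.03, 3.03]. Speed limits (rad/s): [2.39, 2.39, 3.01, 3.14, 3.14, 3.14].

INTERFACE

Orientations are given as [roll, pitch, yaw] about the fixed x, y, z axes, in that order (R = Rz(yaw) Ry(pitch) Rx(roll)).
In Python, from station import arm gives the robot as it stands.
- The arm moves only by the tool jog_arm, never from a script. Its argument "motion" is a list of rows, each an object of numbers: "dx", "dy", "dz": the shift along the tool's x, y, z in m; "twist": the turn about the tool's x in degrees. In form: [{"dx": .., "dy": .., "dz": .., "twist": ..}, ...]. A call has 1 to 20 rows; each row is the pose to reach, as a shift and turn from the pose commanded when the call began, along the tool's axes at that moment; what a row does not reach only later rows make up. A row lasts 1/12 s, in which the tool goes at most 41.7 mm and 7.16 degrees, less where a joint would pass 70% of its speed; a pose out of reach is approached as far as the arm can. A call with a gripper value outside its range is refused whole. "gripper" is the finger opening in m, from 0 to 0.0876, set as the call begins (left out, the last holds). The fingers move at their own pace and stop on an object; "newtons" is the grip in N (left out, the last holds). Time passes only in rows, so rows that repeat a pose let the fingers close. It gives the time, the measured TCP pose, the force and the opening at its end, in the units of the state.
- arm.get_state(): the state, without advancing time (a new reading comes with each control period).
- arm.grab_frame(name): name is "scene" or "top" or "wrist"; returns the picture (384x512x3 uint8, red, green, blue); there is no depth.
- arm.camera_model(name): a dict with "camera_matrix" (3x3 intrinsics, pixels), "k1" (the pictures are not rectified: a ray, as slopes to the right and down, at radius r is drawn at 1 + k1 r^2 times it, then the intrinsics apply), "eye" and "attitude" of the camera in the world. Camera axes: x right, y down, z forward; pixel columns grow to the right and rows downward; lengths in m; the calibration is good to about 2 mm. A picture is of the moment at which its call begins: read the wrist's pose just before it. camera_model takes no time and is no camera call; for the wrist camera it gives the pose at the moment of the call.
- arm.job_done(): hands the job in, once; it reports no verdict.
The state is a dict: "t": time; "q": joint angles; "qd": joint speeds; "joint_efforts": joint torques, N m; "eef_pos": TCP position; "ee_rot": TCP orientation; "force": force on the tool from outside, world axes, zero at the start; "moment": the same for the moment, N m; "width": finger opening in m.
Only numpy, scipy, OpenCV 4.12 (cv2) and the standard library are available. Lean on these libraries where they do the work, as an engineer would, in place of code of your own. Each camera call takes 0.05 s, during which the arm holds its last target.

TASK

Secure the pewter drive pulley: take the brass-headed linchpin out of the boxwood spool and push it down through the square cross hole near the free end of the pulley's spindle until its collar sits on the spindle, ring towards the free end. Then swing the sprung ring down over the spindle's end and press it past the pin's lower end until it snaps locked, and let go. Feel your way: never push the pin or the ring harder than about 10 N, and leave the balance wheel and the bird tail where they lie.

Things in the scene. Friction and masses are not known exactly. Their poses are not given: they have to be found in the camera images.
- stand: Fixed green bearing stand with a horizontal steel spindle and a pewter pulley (60 mm across). Origin on the bench plumb under the spindle's cross hole; x along the spindle to its free end, z up. Green block and foot 42 to 102 mm back (-x), pulley 20 to 37 mm back. The spindle's squared end is 24 mm wide and 24 mm high, 20 of it above the axis
- bore (a point): Point of the stand on the spindle's axis where the cross hole passes, 87 mm above the bench; the flat top of the spindle's squared end is 20 mm above it, its underside 4 mm below. The square hole goes right through, 10.2 mm wide, sides along stand x and y, 0.5 mm chamfer at the mouth. It turns with the spindle about this point
- spindle_end (a point): Point of the stand at the spindle's free end, on its axis, 13 mm beyond the bore. The spindle may stand turned about its axis by up to 0.28 rad: the hole's mouth is then up to 5.5 mm off to either side (stand y), on the lower side of the tilted top. No reading shows it: feel for it. It turns stiffly (5 N sideways at its top): once the pin is 4 mm in, lead it over the bore, then push it home
- linchpin: Upright linchpin, 0.11 kg. Origin at the centre of the underside of its brass collar (22 x 18 x 4 mm); z up along the pin, x to the side where the ring stands out. Above: brass grip 12 x 12 mm, up to 46 mm above the origin; grip it from above across its y faces, fingertips no lower than 13 mm above the origin, clear of the ring
- pin_nose (a point): Lower end of the linchpin, on its axis, 36.3 mm below the collar's underside. The steel shank is 9 x 9 mm; its end is rounded (radius 4.5) towards +x and -x but square-edged towards +y and -y
- pin_waist (a point): Point on the linchpin's axis 20 mm below its collar; it lies on the bore when the pin is fully home
- ring (a joint): Angle (rad) of the sprung ring about the pin's y axis, 8 mm above the collar's underside. Starts at 1.0 to 1.25, out to the pin's +x, held by friction; falls as the ring swings down. At about 0.34 its wire meets the pin's end and must be pressed past on its spring (3 to 10 N down on the ball); 0.2: right under the end; under 0.12: snapped behind it, locked; 0: hard stop
- ring_ball (a point): Centre of the red ball (12 mm across) on the ring's thumb loop, in the pin's xz plane, 54.6 mm from the hinge; at ring angle q the line hinge to ball rises q - 0.614 rad above the pin's +x. Push it down with closed fingers, straight or along its arc. The ring is 44 mm wide (4 mm wire), its cross wire 44.5 mm from the hinge; it passes around the spindle's end
- spool: fixed boxwood spool form, 55 mm high, 36 mm across at the top, foot 60 mm across; origin at the centre of its underside. The linchpin stands in its 15 mm bore with its collar on the top
- balance_wheel: loose nickel balance wheel lying flat, 62 mm across, 10 mm high, origin at the centre of its underside; leave alone
- bird_tail: loose green enamelled bird tail lying flat, about 85 x 50 mm and 10 mm high, origin near its root, on the underside; leave alone
- staking_press: fixed staking press, about 130 x 100 mm and 310 mm high with its lever, origin at the centre of its underside; an obstacle only
There are look-alikes about, which are no part of the job. What is meant by the stand is not black or blue, and is the smaller of those in its own colour.

How it is judged:
On the way, in this order (a step that is already met when the one before it is completed fails the run):
1. the linchpin is fully home in the spindle with its ring still open (distance between pin_waist and bore below 0.003 m and value of joint ring above 0.5 rad), for 0.2 s.
2. the ring has snapped past the pin's lower end (distance between pin_waist and bore below 0.0035 m and value of joint ring below 0.12 rad), for 0.2 s.
At the end, for the whole second after the job is handed in: The pin's waist lies within 3.5 mm of the bore (collar on the spindle), the ring's angle is below 0.12 rad (snapped behind the pin's end), and the linchpin is at rest (all of step 2 and linear speed of linchpin below 0.02 m/s); the robot touches nothing.
It fails at once if while the ring is still open, the linchpin is forced against the spindle or stand with more than 20 N (contact force between linchpin and stand above 20 N and value of joint ring above 0.7 rad).
It fails at once if the linchpin or its ring is forced against the spindle or stand with more than 45 N (contact force between linchpin and stand above 45 N).
It fails at once if the balance wheel is moved more than 15 mm (distance of balance_wheel from where it was at the start of the episode above 0.015 m).
It fails at once if the bird tail is moved more than 15 mm (distance of bird_tail from where it was at the start of the episode above 0.015 m).
It also fails if it takes over 54 s, if anything falls off the work surface, if the arm or the gripper's body presses on something with over 40 N, if the wrist force passes 120 N, or if a joint passes its speed limit or range.

## Working session

There is one attempt and no reset: what is moved stays moved. The work goes in short steps, Python scripts to look and compute and a tool call to move; the robot and the scene stay as the last step left them, time stands still between calls to the robot, and variables do not carry over. Pictures are saved under pics/ and viewed, and the job is handed in when it is done.

Besides the shell and the picture viewer there is one more tool, called after "Emit:" by a JSON object that holds its "api" and its "payload", one argument or row to a line. jog_arm: Moves the arm, as the interface text tells. Its arguments: {"type":"object","properties":{"motion":{"type":"array"},"gripper":{"type":"number"},"newtons":{"type":"number"}},"required":["motion"]}

```bash
ls; mkdir -p pics; python3 - <<'E'
from station import arm
import cv2
print(arm.get_state())
for n in ("scene","top","wrist"):
    m=arm.camera_model(n); print(n,m)
    cv2.imwrite(f"pics/{n}0.png",arm.grab_frame(n)[:,:,::-1])
E
```

```text
pics
{'t': 0.0, 'q': array([-9.61902624e-01,  3.59386979e-01,  1.10447368e-02, -3.93384772e-04,
       -1.22408857e+00, -2.88126148e-01]), 'qd': array([-0.00030026, -0.00129596, -0.00037775, -0.0021095 ,  0.00040093,
       -0.00091789]), 'joint_efforts': array([ 7.12865040e-04, -5.82715380e+01,  2.93082529e+01,  6.99788824e+00,
        6.97790732e-03, -1.24563471e-04]), 'eef_pos': array([ 0.21267589, -0.64011124,  0.23660867]), 'ee_rot': array([0.06565171, 1.56912051, 1.95708162]), 'force': array([-0.23168007,  0.17130597,  0.64681975]), 'moment': array([0.02668033, 0.05970925, 0.04907317]), 'width': 0.08689584078302737}
scene {'camera_matrix': array([[483.98510609,   0.        , 249.55294706],
       [  0.        , 483.98510609, 192.32778343],
       [  0.        ,   0.        ,   1.        ]]), 'k1': -0.1932214818854342, 'eye': array([1.00026527, 0.6783201 , 0.93593609]), 'attitude': array([-2.34956980e+00,  3.13176261e-04,  2.51643706e+00])}
top {'camera_matrix': array([[459.44898823,   0.        , 252.75725661],
       [  0.        , 459.44898823, 190.16257909],
       [  0.        ,   0.        ,   1.        ]]), 'k1': -0.022645866525269866, 'eye': array([ 0.4036378 , -0.02140624,  1.32951135]), 'attitude': array([-3.05944577e+00, -5.58506993e-04, -1.57791302e+00])}
wrist {'camera_matrix': array([[293.65067886,   0.        , 255.0170574 ],
       [  0.        , 293.65067886, 190.17167573],
       [  0.        ,   0.        ,   1.        ]]), 'k1': 0.02459403768789598, 'eye': array([ 0.15091919, -0.66157396,  0.38374251]), 'attitude': array([ 2.88834374e+00, -1.60632242e-03,  1.89045636e+00])}
```

View pics/scene0.png

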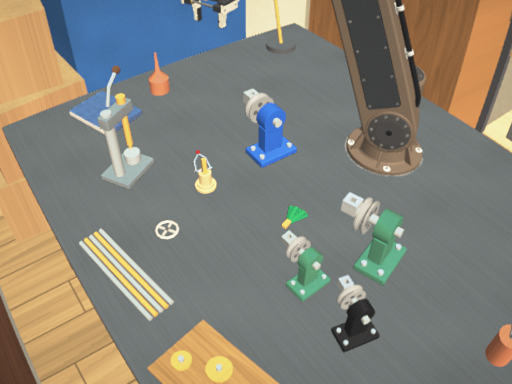

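View pics/top0.png

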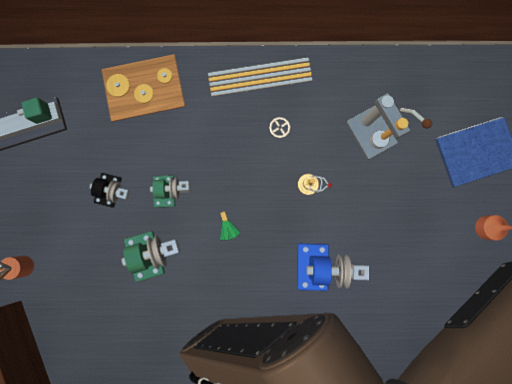

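View pics/wrist0.png

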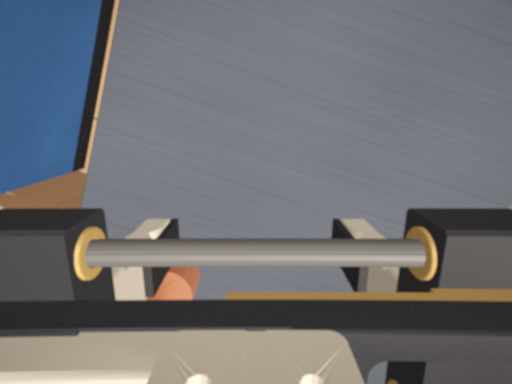

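```bash
cat > h.py <<'E'
import numpy as np, cv2
from scipy.spatial.transform import Rotation as Rn
def R_(rpy): return Rn.from_euler('xyz',rpy).as_matrix()
def ray(m,uv):
    K=m['camera_matrix']; d=np.array([(uv[0]-K[0,2])/K[0,0],(uv[1]-K[1,2])/K[1,1]])
    rd=np.hypot(*d); r=rd
    for _ in range(30): r=rd/(1+m['k1']*r*r)
    s=d*(r/rd if rd>0 else 1)
    v=R_(m['attitude'])@np.array([s[0],s[1],1.]); return np.array(m['eye']),v/np.linalg.norm(v)
def plane(m,uv,z):
    e,v=ray(m,uv); return e+v*(z-e[2])/v[2]
def tri(*obs):
    A=np.zeros((3,3));b=np.zeros(3);L=[]
    for m,uv in obs:
        e,v=ray(m,uv);P=np.eye(3)-np.outer(v,v);A+=P;b+=P@e;L.append((P,e))
    x=np.linalg.solve(A,b); return x,[float(np.linalg.norm(P@(x-e))) for P,e in L]
def proj(m,X):
    c=R_(m['attitude']).T@(np.array(X)-m['eye']); s=c[:2]/c[2]; s=s*(1+m['k1']*(s@s))
    K=m['camera_matrix']; return K[:2,:2]@s+K[:2,2]
def crop(img,x0,y0,x1,y1,k,fn):
    cv2.imwrite(fn,cv2.resize(img[y0:y1,x0:x1],None,fx=k,fy=k,interpolation=cv2.INTER_CUBIC))
E
python3 - <<'E'
from h import *
t=cv2.imread('pics/top0.png');s=cv2.imread('pics/scene0.png')
a=cv2.resize(t[165:215,140:200],(480,400),interpolation=cv2.INTER_CUBIC)
b=cv2.resize(t[160:210,290:340],(400,400)[:2],interpolation=cv2.INTER_CUBIC)
crop(t,80,160,200,290,5,'pics/c1.png')
crop(t,285,160,345,210,8,'pics/c2.png')
crop(s,270,220,350,305,7,'pics/c3.png')
crop(s,180,140,230,200,9,'pics/c4.png')
E
```

```text
(no output)
```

View pics/c1.png

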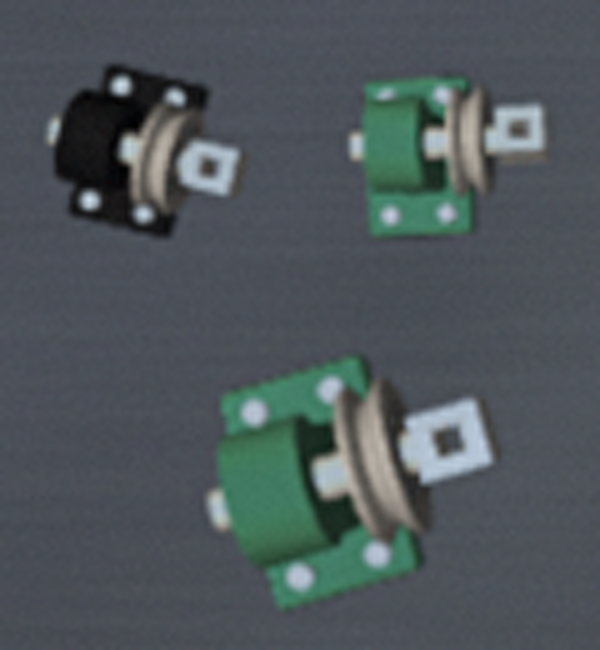

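View pics/c2.png

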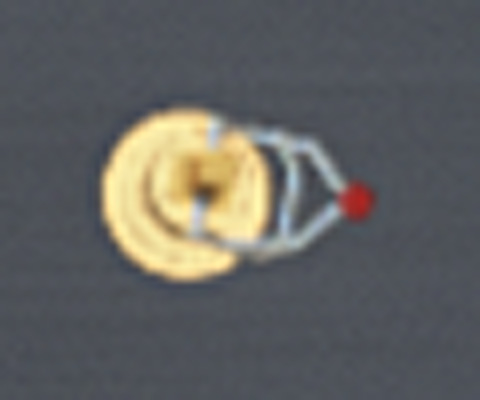

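View pics/c3.png

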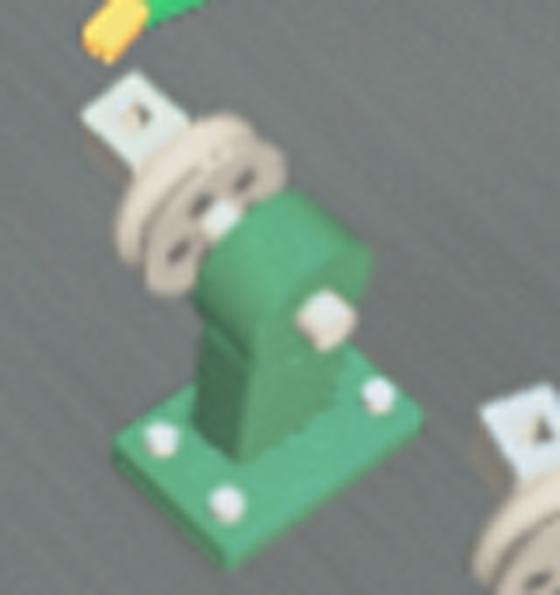

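View pics/c4.png

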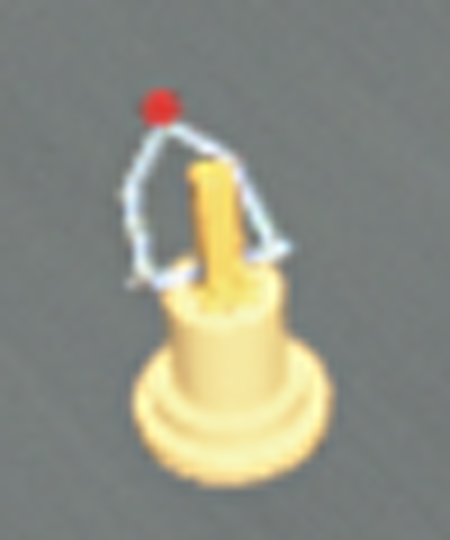

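```bash
python3 - <<'E'
from h import *
from station import arm
T=arm.camera_model('top');S=arm.camera_model('scene')
f=lambda x,y,k,ox,oy:((x+.5)/k-.5+ox,(y+.5)/k-.5+oy)
c1=lambda x,y:f(x,y,5,80,160);c2=lambda x,y:f(x,y,8,285,160);c3=lambda x,y:f(x,y,7,270,220);c4=lambda x,y:f(x,y,9,180,140)
np.set_printoptions(precision=4,suppress=True)
print('hole',tri((T,c1(519,129)),(S,c3(135,116))))
print('backend',tri((T,c1(352,146)),(S,c3(330,320))))
print('ball',tri((T,c2(357,202)),(S,c4(162,107))))
print('griptop',tri((T,c2(205,172)),(S,c4(210,165))))
print('hole plane',plane(T,c1(519,129),.107),plane(S,c3(135,116),.107))
for p in [(497,110),(541,104),(545,149),(499,153)]: print('sqtop T',plane(T,c1(*p),.107))
for p in [(133,72),(188,122),(133,166),(82,114)]: print('sqtop S',plane(S,c3(*p),.107))
s=arm.get_state();print(R_(s['ee_rot']),s['t'])
# spool foot circle
print('spool foot',plane(T,c2(186,194),.0))
for p in [(381,78),(466,78),(472,233),(372,236)]: print('foot T',plane(T,c1(*p),.006))
E
```

```text
hole (array([0.5188, 0.1621, 0.1069]), [0.000566908409703447, 0.0005669084097034287])
backend (array([0.5125, 0.2539, 0.0922]), [0.0017933004439208593, 0.0017933004439208398])
ball (array([ 0.5194, -0.2308,  0.088 ]), [0.0005373032257091451, 0.0005373032257091796])
griptop (array([ 0.5302, -0.1786,  0.1059]), [0.0030515804407359013, 0.0030515804407356202])
hole plane [0.5184 0.1625 0.107 ] [0.5193 0.1618 0.107 ]
sqtop T [0.5287 0.1743 0.107 ]
sqtop T [0.5317 0.1508 0.107 ]
sqtop T [0.5075 0.1486 0.107 ]
sqtop T [0.5056 0.1731 0.107 ]
sqtop S [0.5081 0.147  0.107 ]
sqtop S [0.5071 0.1738 0.107 ]
sqtop S [0.5328 0.1775 0.107 ]
sqtop S [0.5325 0.1512 0.107 ]
[[-0.0005 -0.949  -0.3152]
 [ 0.0012 -0.3152  0.949 ]
 [-1.      0.0001  0.0013]] 0.15
spool foot [ 0.5305 -0.1832  0.    ]
foot T [0.5581 0.258  0.006 ]
foot T [0.5578 0.2086 0.006 ]
foot T [0.4678 0.2045 0.006 ]
foot T [0.4665 0.2623 0.006 ]
```

```bash
python3 - <<'E'
from h import *
from station import arm
np.set_printoptions(precision=4,suppress=True)
W=arm.camera_model('wrist');s=arm.get_state();R=R_(s['ee_rot']);p=np.array(s['eef_pos'])
print('eye in tool',R.T@(W['eye']-p),'fwd in tool',R.T@R_(W['attitude'])[:,2],'right',R.T@R_(W['attitude'])[:,0])
for X in [(0.05,0,0),(.1,0,0),(.1,.05,0),(.1,.1,0),(.15,.05,0),(.15,.1,0),(.15,0,0),(.2,0,0),(.1,0.05,.05)]:
  print(X,proj(W,p+R@np.array(X)))
# moves to target
def tool_delta(P,ang): 
  d=R.T@(np.array(P)-p); print(d)
pin=np.array([.5305,-.1832]);u=np.array([-.22,-.975])
tool_delta([*(pin-u*0.05),.26],0)
E
```

```text
eye in tool [-0.147   0.0654 -0.0006] fwd in tool [ 0.9681 -0.2507 -0.0001] right [-0.0001 -0.001   1.    ]
(0.05, 0, 0) [255.9418 209.8945]
(0.1, 0, 0) [255.7592 191.7521]
(0.1, 0.05, 0) [255.7365 133.2857]
(0.1, 0.1, 0) [255.7128  68.057 ]
(0.15, 0.05, 0) [255.6106 130.0857]
(0.15, 0.1, 0) [255.585   76.0589]
(0.15, 0, 0) [255.6349 179.3896]
(0.2, 0, 0) [255.5447 170.4222]
(0.1, 0.05, 0.05) [316.2841 133.1617]
[-0.0227 -0.4715  0.3764]
```

```bash
python3 - <<'E'
from h import *
from station import arm
np.set_printoptions(precision=3,suppress=True)
T=arm.camera_model('top');S=arm.camera_model('scene')
print('press base',plane(T,(378,130),0),plane(S,(127,168),0))
print('lever',tri((T,(427,124)),(S,(116,70))))
print('rod base',plane(S,(281,46),0)); print('can',plane(S,(160,90),0),plane(T,(487,230),0.05))
s=arm.get_state();R=R_(s['ee_rot']);p=np.array(s['eef_pos'])
d=R.T@(np.array([.537,-.154,.21])-p);print(d)
E
```

```text
press base [ 0.688 -0.393 -0.   ] [ 0.678 -0.385  0.   ]
lever (array([ 0.638, -0.423,  0.297]), [0.0002643123552997796, 0.000264312355299961])
rod base [-0.156 -0.705  0.   ]
can [ 0.4   -0.701  0.   ] [ 0.393 -0.676  0.05 ]
[ 0.027 -0.461  0.359]
```

Emit:
{"api": "jog_arm", "payload": {
  "motion": [
    {"dx": 0.0,"dy": -0.02,"dz": 0.015,"twist": -3},
    {"dx": 0.0,"dy": -0.05,"dz": 0.04,"twist": -8},
    {"dx": 0.005,"dy": -0.082,"dz": 0.064,"twist": -14},
    {"dx": 0.008,"dy": -0.115,"dz": 0.089,"twist": -19},
    {"dx": 0.01,"dy": -0.148,"dz": 0.115,"twist": -24},
    {"dx": 0.012,"dy": -0.18,"dz": 0.14,"twist": -29},
    {"dx": 0.015,"dy": -0.213,"dz": 0.166,"twist": -34},
    {"dx": 0.018,"dy": -0.246,"dz": 0.19,"twist": -39},
    {"dx": 0.02,"dy": -0.279,"dz": 0.217,"twist": -44},
    {"dx": 0.022,"dy": -0.31,"dz": 0.242,"twist": -49},
    {"dx": 0.025,"dy": -0.344,"dz": 0.268,"twist": -54},
    {"dx": 0.027,"dy": -0.377,"dz": 0.293,"twist": -57},
    {"dx": 0.027,"dy": -0.41,"dz": 0.319,"twist": -59},
    {"dx": 0.027,"dy": -0.435,"dz": 0.339,"twist": -59},
    {"dx": 0.027,"dy": -0.453,"dz": 0.353,"twist": -59},
    {"dx": 0.027,"dy": -0.461,"dz": 0.359,"twist": -59},
    {"dx": 0.027,"dy": -0.461,"dz": 0.359,"twist": -59}
  ]
}}

```text
t: 1.57
eef_pos: [0.5381, -0.1528, 0.2102]
ee_rot: [0.13, 1.57, 3.054]
force: [-0.4, -0.0, 0.1]
width: 0.0875
```

```bash
cat >> h.py <<'E'
import pickle
def snap(arm,n,fn):
    m=arm.camera_model(n);s=arm.get_state();im=arm.grab_frame(n)[:,:,::-1].copy()
    cv2.imwrite(f'pics/{fn}.png',im);pickle.dump((m,s),open(f'pics/{fn}.pkl','wb'));return m,s,im
def load(fn):
    m,s=pickle.load(open(f'pics/{fn}.pkl','rb'));return m,s,cv2.imread(f'pics/{fn}.png')
E
python3 - <<'E'
from h import *
from station import arm
m,s,im=snap(arm,'wrist','w1'); print(s['t'],s['eef_pos'],s['ee_rot'],s['force'])
crop(im,150,0,400,210,3,'pics/w1c.png')
E
```

```text
1.5667 [ 0.53805936 -0.1528328   0.21017859] [0.13025032 1.57036747 3.05404849] [-0.41330501 -0.04120984  0.08084401]
```

View pics/w1c.png

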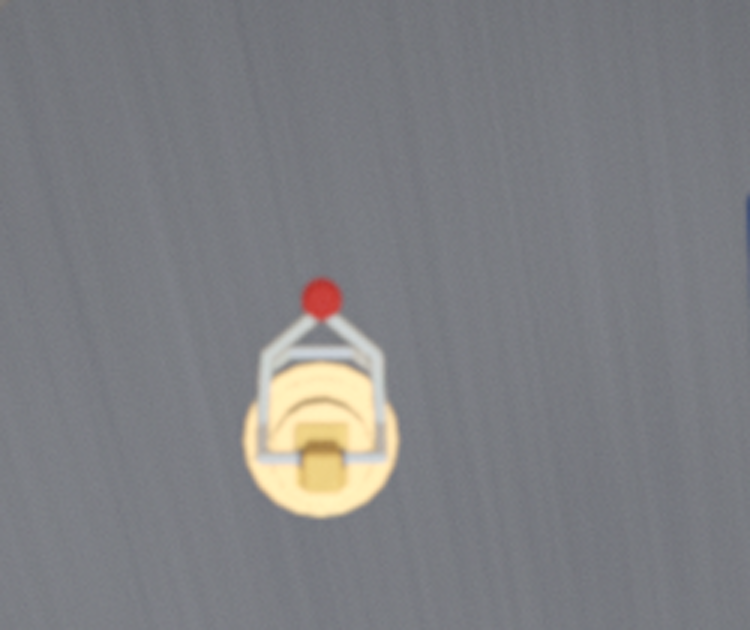

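```bash
python3 - <<'E'
from h import *
np.set_printoptions(precision=4,suppress=True)
m,s,im=load('w1')
f=lambda x,y:((x+.5)/3-.5+150,(y+.5)/3-.5)
R=R_(s['ee_rot']);p=np.array(s['eef_pos'])
def show(n,uv,z):
  X=plane(m,f(*uv),z);print(n,X,'tool',R.T@(X-p))
show('hingeL',(263,457),.063);show('hingeR',(379,457),.063)
for c in [(301,447),(346,447),(346,491),(300,491)]: show('grip',c,.101)
show('ball',(322,299),.088)
show('collar far L',(295,422),.059);show('collar far R',(348,422),.059)
show('footC',(321,440),.0); show('foot top',(321,517),0.0)
h=cv2.cvtColor(im,cv2.COLOR_BGR2HSV)
mk=cv2.inRange(h,(0,150,100),(8,255,255))[:210]; M=cv2.moments(mk,True);print(M['m10']/M['m00'],M['m01']/M['m00'],M['m00'])
print('tool y yaw',np.arctan2(R[1,1],R[0,1]), R)
E
```

```text
hingeL [ 0.5506 -0.1864  0.063 ] tool [ 0.1472  0.03   -0.0196]
hingeR [ 0.5128 -0.178   0.063 ] tool [0.1472 0.03   0.0191]
grip [ 0.5359 -0.1909  0.101 ] tool [ 0.1092  0.0376 -0.0062]
grip [ 0.5232 -0.1881  0.101 ] tool [0.1092 0.0376 0.0069]
grip [ 0.5259 -0.1755  0.101 ] tool [0.1092 0.0248 0.007 ]
grip [ 0.539  -0.1784  0.101 ] tool [ 0.1092  0.0248 -0.0065]
ball [ 0.521  -0.2301  0.088 ] tool [ 0.1222  0.0791 -0.0001]
collar far L [ 0.5378 -0.195   0.059 ] tool [ 0.1512  0.0412 -0.0089]
collar far R [ 0.5205 -0.1912  0.059 ] tool [0.1512 0.0412 0.0088]
footC [ 0.5316 -0.1812  0.    ] tool [0.2102 0.029  0.    ]
foot top [ 0.5384 -0.1504  0.    ] tool [ 0.2102 -0.0025  0.0001]
256.74311926605503 99.18348623853211 109.0
tool y yaw -1.7885907913446628 [[-0.0004 -0.2161 -0.9764]
 [ 0.     -0.9764  0.2161]
 [-1.      0.0001  0.0004]]
```

Emit:
{"api": "jog_arm", "payload": {
  "motion": [
    {"dx": 0.0,"dy": -0.02,"dz": 0.006,"twist": -2},
    {"dx": 0.0,"dy": -0.055,"dz": 0.015,"twist": -5},
    {"dx": 0.0,"dy": -0.095,"dz": 0.027,"twist": -8},
    {"dx": 0.0,"dy": -0.135,"dz": 0.038,"twist": -11},
    {"dx": 0.0,"dy": -0.175,"dz": 0.049,"twist": -13},
    {"dx": 0.0,"dy": -0.215,"dz": 0.06,"twist": -15},
    {"dx": 0.0,"dy": -0.255,"dz": 0.071,"twist": -15},
    {"dx": 0.0,"dy": -0.29,"dz": 0.081,"twist": -15},
    {"dx": 0.0,"dy": -0.32,"dz": 0.09,"twist": -15},
    {"dx": 0.0,"dy": -0.333,"dz": 0.093,"twist": -15},
    {"dx": 0.0,"dy": -0.333,"dz": 0.093,"twist": -15},
    {"dx": 0.0,"dy": -0.333,"dz": 0.093,"twist": -15}
  ]
}}

```text
t: 2.62
eef_pos: [0.5189, 0.1899, 0.2103]
ee_rot: [0.608, 1.57, -2.492]
force: [-0.5, 0.3, 0.0]
width: 0.0881
```

```bash
python3 - <<'E'
from h import *
from station import arm
m,s,im=snap(arm,'wrist','w2'); print(s['t'],s['eef_pos'],s['ee_rot'],s['force'])
crop(im,150,0,400,210,3,'pics/w2c.png')
E
```

```text
2.6167 [0.51892316 0.18994538 0.21032041] [ 0.60779418  1.56997383 -2.49204427] [-0.47369501  0.31919655  0.0166942 ]
```

View pics/w2c.png

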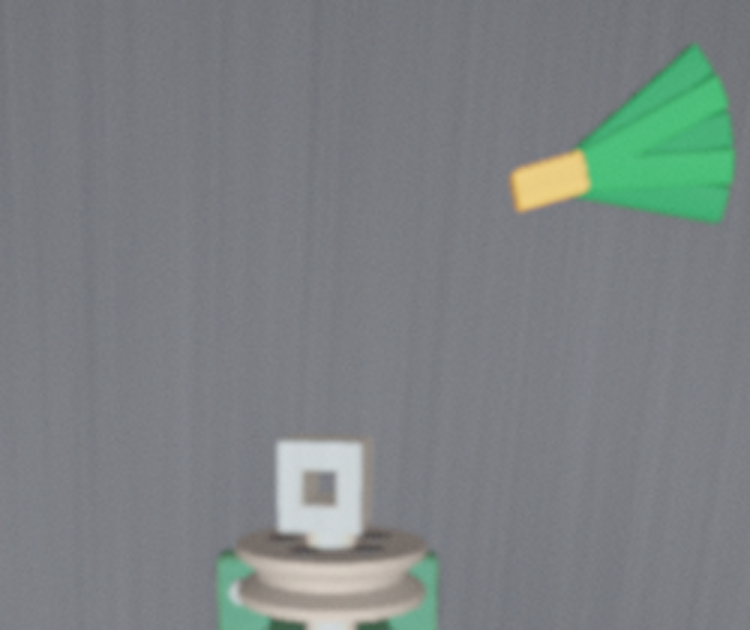

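```bash
python3 - <<'E'
from h import *
np.set_printoptions(precision=4,suppress=True)
m,s,im=load('w2')
f=lambda x,y:((x+.5)/3-.5+150,(y+.5)/3-.5)
R=R_(s['ee_rot']);p=np.array(s['eef_pos'])
print('tool y yaw',np.arctan2(R[1,1],R[0,1]))
def show(n,uv,z):
  X=plane(m,f(*uv),z);print(n,X,'tool',R.T@(X-p))
show('hole',(319,487),.1063)
for c in [(303,472),(336,472),(336,504),(303,504)]: show('holec',c,.1063)
for c in [(277,441),(363,441),(363,535),(277,533)]: show('topc',c,.1063)
show('pulL',(237,546),.087);show('pulR',(428,546),.087)
show('pulL2',(239,593),.087);show('pulR2',(425,593),.087)
show('footL',(219,554),.006);show('footR',(438,554),.006)
show('footL',(219,625),.006);show('footR',(438,625),.006)
show('rightlow',(371,441),.087+.016)
cv2.imwrite('pics/w2d.png',cv2.resize(im[130:215,215:305],None,fx=7,fy=7,interpolation=cv2.INTER_CUBIC))
E
```

```text
tool y yaw -1.529041958535579
hole [0.521  0.1627 0.1063] tool [ 0.104   0.0273 -0.001 ]
holec [0.5258 0.1586 0.1063] tool [ 0.104   0.0316 -0.0056]
holec [0.5164 0.1582 0.1063] tool [0.104  0.0316 0.0038]
holec [0.5159 0.1674 0.1063] tool [0.104  0.0223 0.0039]
holec [0.5254 0.1678 0.1063] tool [ 0.104   0.0223 -0.0057]
topc [0.5335 0.1501 0.1063] tool [ 0.104   0.0404 -0.0129]
topc [0.5091 0.1491 0.1063] tool [0.104  0.0404 0.0114]
topc [0.5076 0.1762 0.1063] tool [0.104  0.0132 0.0118]
topc [0.5327 0.1767 0.1063] tool [ 0.104   0.0138 -0.0133]
pulL [0.5458 0.1855 0.087 ] tool [ 0.1233  0.0055 -0.0268]
pulR [0.4858 0.183  0.087 ] tool [0.1233 0.0055 0.0333]
pulL2 [0.5449 0.2008 0.087 ] tool [ 0.1233 -0.0098 -0.0265]
pulR2 [0.4857 0.1984 0.087 ] tool [ 0.1233 -0.0099  0.0328]
footL [0.5599 0.2078 0.006 ] tool [ 0.2043 -0.0162 -0.0418]
footR [0.4703 0.2041 0.006 ] tool [ 0.2043 -0.0163  0.0479]
footL [0.5595 0.2383 0.006 ] tool [ 0.2043 -0.0467 -0.0427]
footR [0.468  0.2346 0.006 ] tool [ 0.2043 -0.0468  0.0489]
rightlow [0.5066 0.1493 0.103 ] tool [0.1073 0.04   0.0139]
```

View pics/w2d.png

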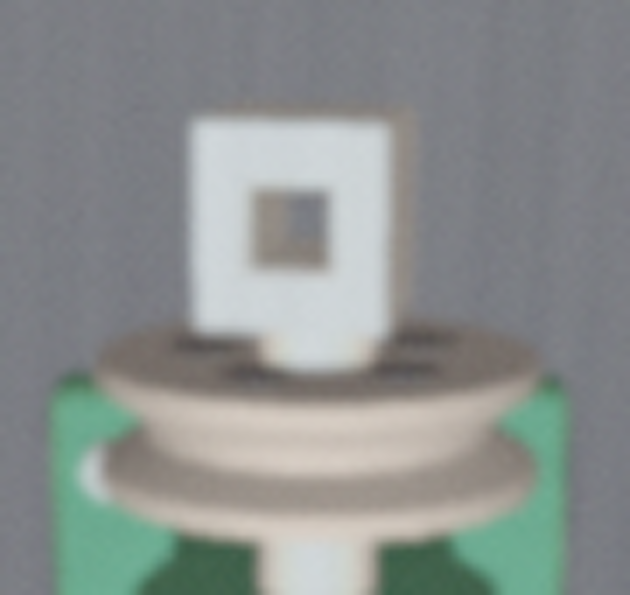

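Emit:
{"api": "jog_arm", "payload": {
  "motion": [
    {"dx": -0.01,"dy": -0.02,"dz": 0.0},
    {"dx": -0.02,"dy": -0.05,"dz": 0.0},
    {"dx": -0.02,"dy": -0.08,"dz": 0.0},
    {"dx": -0.02,"dy": -0.09,"dz": 0.0},
    {"dx": -0.02,"dy": -0.09,"dz": 0.0}
  ]
}}

```text
invalid input
```

```bash
python3 - <<'E'
from h import *
from station import arm
m,s,im=snap(arm,'wrist','w3'); print(s['t'],s['eef_pos'],s['ee_rot'],s['force'])
crop(im,150,0,400,210,3,'pics/w3c.png')
E
```

```text
2.6667 [0.51898144 0.18937751 0.21038771] [ 0.6060357   1.57006032 -2.494748  ] [ 0.12714589 -0.76075481  0.28394135]
```

View pics/w3c.png

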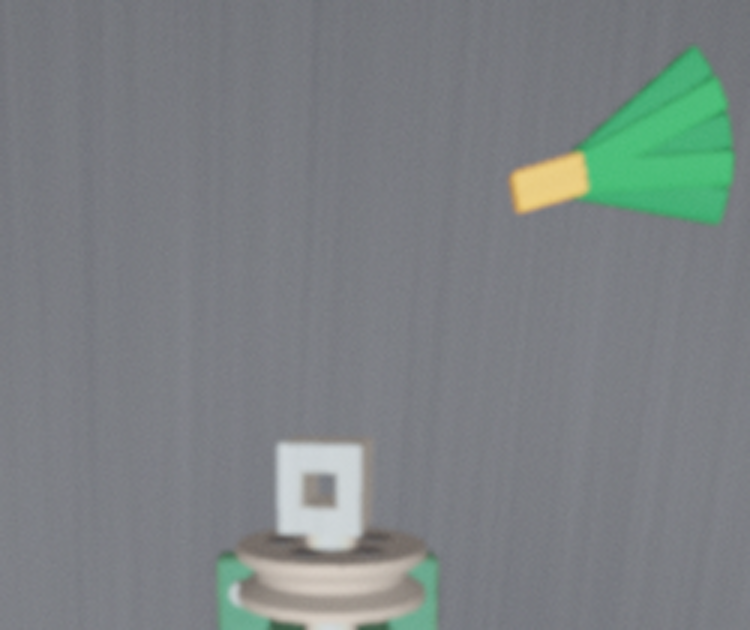

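Emit:
{"api": "jog_arm", "payload": {
  "motion": [
    {"dx": 0.0,"dy": 0.02,"dz": 0.0,"twist": 2},
    {"dx": 0.0,"dy": 0.055,"dz": 0.0,"twist": 5},
    {"dx": 0.0,"dy": 0.095,"dz": 0.0,"twist": 8},
    {"dx": 0.0,"dy": 0.135,"dz": 0.0,"twist": 11},
    {"dx": 0.0,"dy": 0.175,"dz": 0.001,"twist": 13},
    {"dx": 0.0,"dy": 0.215,"dz": 0.001,"twist": 14.9},
    {"dx": 0.01,"dy": 0.255,"dz": 0.002,"twist": 14.9},
    {"dx": 0.03,"dy": 0.29,"dz": 0.002,"twist": 14.9},
    {"dx": 0.05,"dy": 0.325,"dz": 0.003,"twist": 14.9},
    {"dx": 0.068,"dy": 0.355,"dz": 0.003,"twist": 14.9},
    {"dx": 0.078,"dy": 0.37,"dz": 0.003,"twist": 14.9},
    {"dx": 0.08,"dy": 0.372,"dz": 0.003,"twist": 14.9},
    {"dx": 0.08,"dy": 0.372,"dz": 0.003,"twist": 14.9},
    {"dx": 0.08,"dy": 0.372,"dz": 0.003,"twist": 14.9}
  ],
  "gripper": 0.05,
  "newtons": 40
}}

```text
t: 3.88
eef_pos: [0.5312, -0.1817, 0.131]
ee_rot: [3.03, 1.57, -0.332]
force: [0.2, 0.2, 0.6]
width: 0.0498
```

```bash
python3 - <<'E'
from h import *
from station import arm
np.set_printoptions(precision=4,suppress=True)
s=arm.get_state();R=R_(s['ee_rot']);p=np.array(s['eef_pos'])
m1,s1,_=load('w1');R1=R_(s1['ee_rot']);pin=np.array(s1['eef_pos'])+R1@[.1292,.0303,.0001]
print(s['t'],p,'yaw',np.arctan2(R[1,1],R[0,1]),'pin(z=.081) in tool',R.T@(pin-p),s['width'],s['qd'])
E
```

```text
3.8833 [ 0.5312 -0.1817  0.131 ] yaw -1.7909025442814772 pin(z=.081) in tool [ 0.05    0.0006 -0.0002] 0.04983707867202093 [ 0.0267 -0.0132  0.008   0.0024 -0.0004 -0.0008]
```

Emit:
{"api": "jog_arm", "payload": {
  "motion": [
    {"dx": 0.01,"dy": 0.0005,"dz": 0.0,"twist": 0},
    {"dx": 0.025,"dy": 0.0005,"dz": 0.0,"twist": 0},
    {"dx": 0.04,"dy": 0.0005,"dz": 0.0,"twist": 0},
    {"dx": 0.048,"dy": 0.0005,"dz": 0.0,"twist": 0},
    {"dx": 0.05,"dy": 0.0005,"dz": 0.0,"twist": 0},
    {"dx": 0.05,"dy": 0.0005,"dz": 0.0,"twist": 0},
    {"dx": 0.05,"dy": 0.0005,"dz": 0.0,"twist": 0}
  ]
}}

```text
t: 4.47
eef_pos: [0.532, -0.1812, 0.0812]
ee_rot: [3.134, 1.57, -0.225]
force: [-0.4, 0.5, 0.9]
width: 0.0504
```

Emit:
{"api": "jog_arm", "payload": {
  "motion": [
    {"dx": 0.0,"dy": 0.0,"dz": 0.0,"twist": 0},
    {"dx": 0.0,"dy": 0.0,"dz": 0.0,"twist": 0},
    {"dx": 0.0,"dy": 0.0,"dz": 0.0,"twist": 0},
    {"dx": 0.0,"dy": 0.0,"dz": 0.0,"twist": 0},
    {"dx": 0.0,"dy": 0.0,"dz": 0.0,"twist": 0},
    {"dx": 0.0,"dy": 0.0,"dz": 0.0,"twist": 0},
    {"dx": 0.0,"dy": 0.0,"dz": 0.0,"twist": 0},
    {"dx": 0.0,"dy": 0.0,"dz": 0.0,"twist": 0}
  ],
  "gripper": 0.0,
  "newtons": 40
}}

```text
t: 5.13
eef_pos: [0.5314, -0.1815, 0.0806]
ee_rot: [0.075, 1.571, 2.999]
force: [0.1, 0.0, 0.7]
width: 0.0119
```

```bash
python3 - <<'E'
from h import *
from station import arm
np.set_printoptions(precision=4,suppress=True)
m,s,im=snap(arm,'wrist','w4'); print(s)
E
```

```text
{'t': 5.1333, 'q': array([ 0.0194,  0.327 , -0.4375, -0.    , -0.8064, -0.2379]), 'qd': array([-0.0014, -0.001 ,  0.0004,  0.0009,  0.0016, -0.0009]), 'joint_efforts': array([ -0.024 , -48.5971,  22.5581,   5.3698,   0.2014,   0.0039]), 'eef_pos': array([ 0.5314, -0.1815,  0.0806]), 'ee_rot': array([0.0755, 1.5707, 2.9985]), 'force': array([0.1482, 0.0107, 0.7026]), 'moment': array([0.1313, 0.2739, 0.0353]), 'width': 0.01185034442391154}
```

View pics/w4.png

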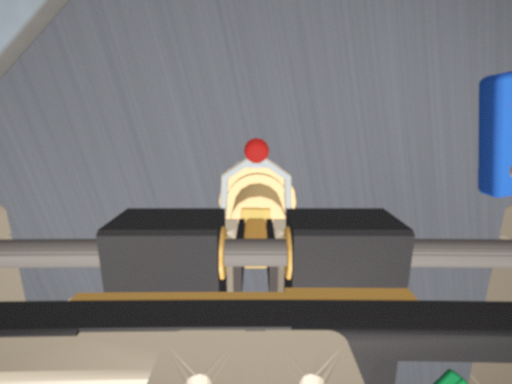

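Emit:
{"api": "jog_arm", "payload": {
  "motion": [
    {"dx": -0.005,"dy": 0,"dz": 0.0,"twist": 0},
    {"dx": -0.02,"dy": 0,"dz": 0.0,"twist": 0},
    {"dx": -0.04,"dy": 0,"dz": 0.0,"twist": 0},
    {"dx": -0.065,"dy": 0,"dz": 0.0,"twist": 0},
    {"dx": -0.09,"dy": -0.01,"dz": 0.003,"twist": -1},
    {"dx": -0.11,"dy": -0.035,"dz": 0.009,"twist": -3},
    {"dx": -0.12,"dy": -0.068,"dz": 0.017,"twist": -5},
    {"dx": -0.12,"dy": -0.102,"dz": 0.026,"twist": -7},
    {"dx": -0.12,"dy": -0.136,"dz": 0.035,"twist": -9},
    {"dx": -0.12,"dy": -0.17,"dz": 0.043,"twist": -11},
    {"dx": -0.12,"dy": -0.204,"dz": 0.052,"twist": -13},
    {"dx": -0.12,"dy": -0.238,"dz": 0.061,"twist": -15},
    {"dx": -0.12,"dy": -0.27,"dz": 0.069,"twist": -15},
    {"dx": -0.12,"dy": -0.3,"dz": 0.077,"twist": -15},
    {"dx": -0.12,"dy": -0.32,"dz": 0.082,"twist": -15},
    {"dx": -0.12,"dy": -0.331,"dz": 0.085,"twist": -15},
    {"dx": -0.12,"dy": -0.3345,"dz": 0.0855,"twist": -15},
    {"dx": -0.12,"dy": -0.3345,"dz": 0.0855,"twist": -15},
    {"dx": -0.12,"dy": -0.3345,"dz": 0.0855,"twist": -15}
  ]
}}

```text
t: 6.77
eef_pos: [0.5203, 0.1629, 0.2005]
ee_rot: [0.532, 1.57, -2.566]
force: [-0.4, -0.6, -1.1]
width: 0.0118
```

```bash
python3 - <<'E'
from h import *
from station import arm
np.set_printoptions(precision=4,suppress=True)
m,s,im=snap(arm,'wrist','w5'); print(s['t'],s['eef_pos'],s['force'],s['moment'],s['width'])
R=R_(s['ee_rot']);p=np.array(s['eef_pos']);print('yaw',np.arctan2(R[1,1],R[0,1]))
m2,s2,_=load('w2');R2=R_(s2['ee_rot']);p2=np.array(s2['eef_pos'])
m3,s3,_=load('w3');
for n,z in(('mouth',-.001),('bore',.0032)):
  X=p2+R2@[.104,.0273,z];print(n,X,R.T@(X-p))
m4,s4,i4=load('w4');R4=R_(s4['ee_rot']);
h=cv2.cvtColor(i4,cv2.COLOR_BGR2HSV);mk=cv2.inRange(h,(0,150,100),(8,255,255))[:210]; M=cv2.moments(mk,True);uv=(M['m10']/M['m00'],M['m01']/M['m00'])
X=plane(m4,uv,.088);print('ball4 in tool',R4.T@(X-s4['eef_pos']))
h=cv2.cvtColor(im,cv2.COLOR_BGR2HSV);mk=cv2.inRange(h,(0,150,100),(8,255,255))[:210]; M=cv2.moments(mk,True);uv5=(M['m10']/M['m00'],M['m01']/M['m00']);print(uv,uv5)
for n in('top','scene'):
  snap(arm,n,n+'5')
t=load('top5')[2];sc=load('scene5')[2]
crop(t,150,160,220,220,8,'pics/t5c.png');crop(sc,250,190,340,290,6,'pics/s5c.png')
E
```

```text
6.7667 [0.5203 0.1629 0.2005] [-0.4077 -0.58   -1.141 ] [0.011  0.0835 0.0444] 0.011832012135669924
yaw -1.5276505918074217
mouth [0.521  0.1627 0.1063] [ 0.0942  0.0003 -0.0007]
bore [0.5168 0.1625 0.1063] [0.0942 0.0003 0.0035]
ball4 in tool [-0.0074  0.0502 -0.0012]
(256.0769230769231, 150.014888337469) (255.99503722084367, 149.99255583126552)
```

View pics/w5.png

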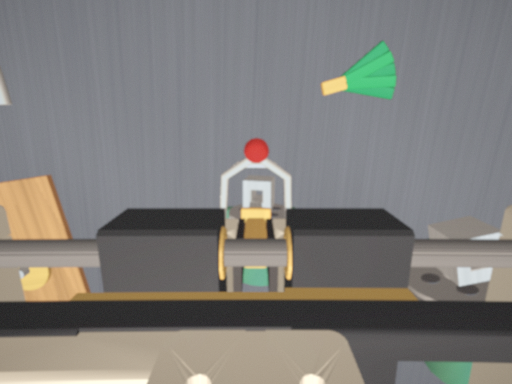

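View pics/s5c.png

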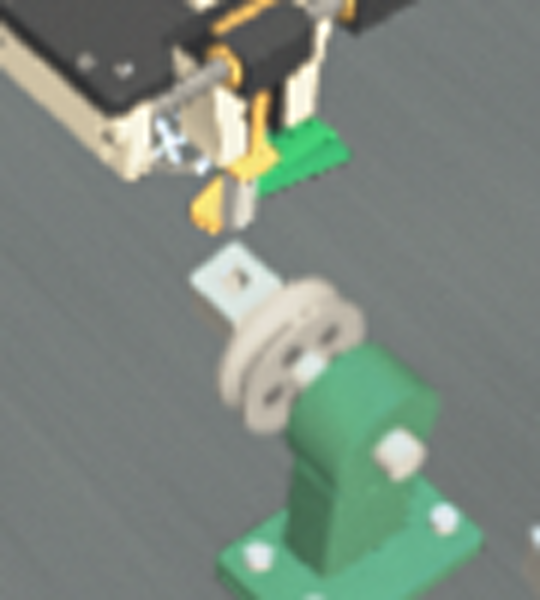

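```bash
python3 - <<'E'
from h import *
from station import arm
np.set_printoptions(precision=5,suppress=True)
for n in 'w1 w2 w3 w4 w5'.split():
  m,s,_=load(n);R=R_(s['ee_rot']);C=R_(m['attitude'])
  print(n,R.T@(m['eye']-s['eef_pos']),Rn.from_matrix(R.T@C).as_rotvec(), s['eef_pos'],np.abs(s['qd']).max())
m=arm.camera_model('wrist');s=arm.get_state();R=R_(s['ee_rot']);C=R_(m['attitude']);print(R.T@(m['eye']-s['eef_pos']),Rn.from_matrix(R.T@C).as_rotvec(),s['eef_pos'],s['t'])
E
```

```text
w1 [-0.14701  0.06658 -0.00151] [ 2.08846 -0.26615  2.08584] [ 0.53806 -0.15283  0.21018] 0.04442626993866267
w2 [-0.14702  0.06697 -0.00151] [ 2.08886 -0.26582  2.08583] [0.51892 0.18995 0.21032] 0.02315392705021561
w3 [-0.14701  0.06698 -0.0015 ] [ 2.08884 -0.2658   2.08588] [0.51898 0.18938 0.21039] 0.014536568174906669
w4 [-0.14703  0.06662 -0.00149] [ 2.08853 -0.2662   2.08588] [ 0.53139 -0.18152  0.08057] 0.001590365159439003
w5 [-0.14702  0.06701 -0.00151] [ 2.08887 -0.26584  2.08588] [0.52033 0.16293 0.2005 ] 0.013141557394090167
[-0.14699  0.06701 -0.00149] [ 2.08884 -0.26581  2.08596] [0.52053 0.16254 0.20064] 6.9167
```

```bash
python3 - <<'E'
from h import *
m,s,im=load('w5')
crop(im,210,130,310,290,5,'pics/w5c.png')
E
```

```text
(no output)
```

View pics/w5c.png

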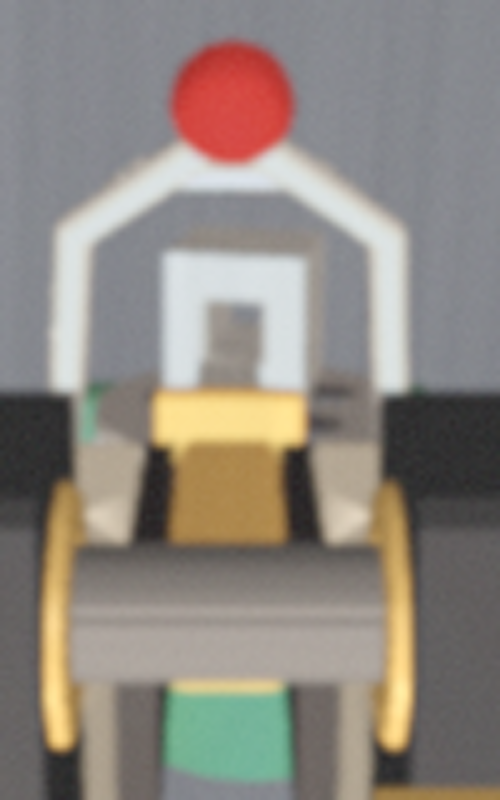

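```bash
python3 - <<'E'
from h import *
from station import arm
np.set_printoptions(precision=4,suppress=True)
m,s,im=load('w5');R=R_(s['ee_rot']);p=np.array(s['eef_pos'])
f=lambda x,y:((x+.5)/5-.5+210,(y+.5)/5-.5+130)
def show(n,uv,z):
  X=plane(m,uv,z);print(n,X,'tool',R.T@(X-p))
show('hole far edge (bore+.0051)',f(236,303),.1065)
show('end edge (bore+.013)',f(236,251),.1065)
show('ball',(256.0,150.0),.2005+.0074)
show('hole L',f(208,330),.1065);show('hole R',f(264,330),.1065);show('top L',f(163,330),.1065);show('top R',f(308,330),.1065)
show('collar front bottom edge L',f(152,392),.2005-.0256-.004);show('collar R',f(308,392),.2005-.0256-.004)
print(arm.get_state()['eef_pos'],arm.get_state()['t'])
E
```

```text
hole far edge (bore+.0051) [0.5209 0.1581 0.1065] tool [ 0.094   0.0048 -0.0004]
end edge (bore+.013) [0.5213 0.1491 0.1065] tool [ 0.094   0.0138 -0.0004]
ball [0.5238 0.1124 0.2079] tool [-0.0074  0.0507 -0.0012]
hole L [0.5254 0.1631 0.1065] tool [ 0.094   0.0001 -0.0051]
hole R [0.5159 0.1627 0.1065] tool [0.094  0.0001 0.0044]
top L [0.5331 0.1634 0.1065] tool [ 0.094   0.0001 -0.0128]
top R [0.5084 0.1623 0.1065] tool [0.094  0.     0.0119]
collar front bottom edge L [0.532  0.1536 0.1709] tool [ 0.0296  0.0098 -0.0113]
collar R [0.5123 0.1527 0.1709] tool [0.0296 0.0098 0.0084]
[0.5205 0.1625 0.2006] 6.9167
```

Emit:
{"api": "jog_arm", "payload": {
  "motion": [
    {"dx": 0.003,"dy": -0.0015,"dz": 0.0013,"twist": 0},
    {"dx": 0.01,"dy": -0.0015,"dz": 0.0013,"twist": 0},
    {"dx": 0.018,"dy": -0.0015,"dz": 0.0013,"twist": 0},
    {"dx": 0.024,"dy": -0.0015,"dz": 0.0013,"twist": 0},
    {"dx": 0.026,"dy": -0.0015,"dz": 0.0013,"twist": 0},
    {"dx": 0.026,"dy": -0.0015,"dz": 0.0013,"twist": 0},
    {"dx": 0.026,"dy": -0.0015,"dz": 0.0013,"twist": 0},
    {"dx": 0.026,"dy": -0.0015,"dz": 0.0013,"twist": 0},
    {"dx": 0.026,"dy": -0.0015,"dz": 0.0013,"twist": 0}
  ]
}}

```text
t: 7.67
eef_pos: [0.5193, 0.1652, 0.1749]
ee_rot: [-2.662, 1.57, 0.523]
force: [-0.8, 0.1, -0.6]
width: 0.0116
```

```bash
python3 - <<'E'
from h import *
from station import arm
np.set_printoptions(precision=4,suppress=True)
m,s,im=snap(arm,'wrist','w6'); print(s['t'],s['eef_pos'],s['force'],s['moment'],s['width'],np.abs(s['qd']).max())
crop(im,210,130,310,230,7,'pics/w6c.png')
m,s,im=snap(arm,'scene','s6')
crop(im,265,195,325,265,9,'pics/s6c.png')
s=arm.get_state();print(s['eef_pos'],s['force'])
E
```

```text
7.6667 [0.5193 0.1652 0.1749] [-0.7754  0.1183 -0.6447] [ 0.0376  0.084  -0.0598] 0.011572729292643717 0.002426323655805556
[0.5192 0.1651 0.1749] [-0.0534 -0.2523 -0.6223]
```

View pics/w6c.png

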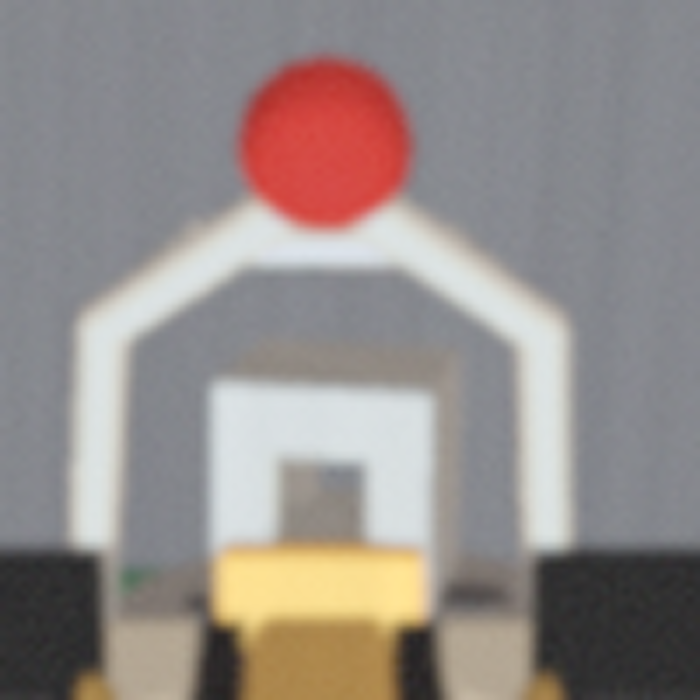

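View pics/s6c.png

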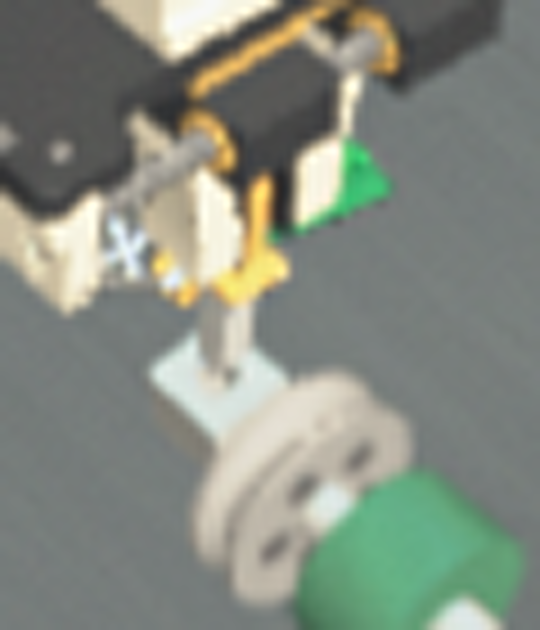

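```bash
cat > rel.py <<'E'
from h import *
def rel(fn,k,ox,oy,hole_c,hole_far,end_far,topLR,ball_c,collar_far,collarLR,q=1.09):
    np.set_printoptions(precision=4,suppress=True)
    m,s,im=load(fn);R=R_(s['ee_rot']);p=np.array(s['eef_pos'])
    f=lambda x,y:((x+.5)/k-.5+ox,(y+.5)/k-.5+oy)
    def g(uv,z): return R.T@(plane(m,f(*uv),z)-p)
    zt=.1065
    hy=[g((hole_c,hole_far),zt)[1]-.0051, g((hole_c,end_far),zt)[1]-.013]
    hz=[g((hole_c,hole_far),zt)[2], np.mean([g((x,hole_far),zt)[2] for x in topLR])]
    b=g(ball_c,p[2]+.0074)
    c=g((ball_c[0],collar_far),p[2]-.0216); cz=np.mean([g((x,collar_far),p[2]-.0216)[2] for x in collarLR])
    print('hole y',np.array(hy),'hole z',np.array(hz),'pin y: ball',b[1]-.0489,'collar',c[1]-.011,'pin z: ball',b[2],'collar',cz,p)
E
python3 - <<'E'
from rel import *
rel('w6',7,210,130,321,462,380,(211,434),(326,143),548,(214,427))
rel('w5',5,210,130,236,303,251,(163,308),(232,101),392,(152,308))
E
```

```text
hole y [0.0021 0.0033] hole z [-0.0015 -0.0014] pin y: ball 0.0017383457789299783 collar 0.0014890055302361413 pin z: ball -0.0011763839711265653 collar -0.0015844143468514583 [0.5193 0.1652 0.1749]
hole y [-0.0003  0.0008] hole z [-0.0004 -0.0005] pin y: ball 0.0018500533724187043 collar 0.0014163424370197669 pin z: ball -0.0012409580931534725 collar -0.0014347151426257138 [0.5203 0.1629 0.2005]
```

Emit:
{"api": "jog_arm", "payload": {
  "motion": [
    {"dx": 0.001,"dy": 0.001,"dz": 0.0002,"twist": 0},
    {"dx": 0.0025,"dy": 0.001,"dz": 0.0002,"twist": 0},
    {"dx": 0.004,"dy": 0.001,"dz": 0.0002,"twist": 0},
    {"dx": 0.0045,"dy": 0.001,"dz": 0.0002,"twist": 0},
    {"dx": 0.0045,"dy": 0.001,"dz": 0.0002,"twist": 0},
    {"dx": 0.0045,"dy": 0.001,"dz": 0.0002,"twist": 0},
    {"dx": 0.0045,"dy": 0.001,"dz": 0.0002,"twist": 0}
  ]
}}

```text
t: 8.35
eef_pos: [0.519, 0.164, 0.1701]
ee_rot: [-2.945, 1.571, 0.24]
force: [-0.0, -0.1, -0.8]
width: 0.0119
```

```bash
python3 - <<'E'
from h import *
from station import arm
np.set_printoptions(precision=4,suppress=True)
m,s,im=snap(arm,'wrist','w7'); print(s['t'],s['eef_pos'],s['force'],s['moment'],s['width'],np.abs(s['qd']).max())
crop(im,210,130,310,230,7,'pics/w7c.png')
E
```

```text
8.35 [0.519  0.164  0.1701] [-0.0196 -0.0788 -0.8489] [0.0427 0.0813 0.0387] 0.011868831783646297 0.0015203661786470798
```

View pics/w7c.png

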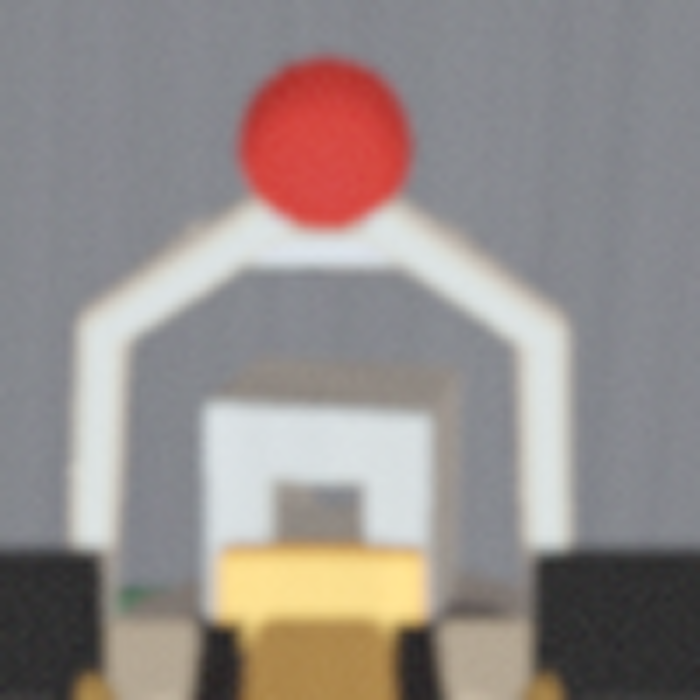

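```bash
python3 - <<'E'
from rel import *
rel('w7',7,210,130,319,485,405,(203,433),(326,143),548,(216,427))
E
```

```text
hole y [0.0009 0.0018] hole z [-0.0017 -0.0018] pin y: ball 0.001755622966995711 collar 0.0015072871737547271 pin z: ball -0.0011565380628587951 collar -0.0014767240151480846 [0.519  0.164  0.1701]
```

Emit:
{"api": "jog_arm", "payload": {
  "motion": [
    {"dx": 0.0005,"dy": 0,"dz": 0,"twist": 0},
    {"dx": 0.001,"dy": 0,"dz": 0,"twist": 0},
    {"dx": 0.0015,"dy": 0,"dz": 0,"twist": 0},
    {"dx": 0.0015,"dy": 0,"dz": 0,"twist": 0},
    {"dx": 0.0015,"dy": 0,"dz": 0,"twist": 0}
  ]
}}

```text
t: 8.82
eef_pos: [0.5189, 0.164, 0.1685]
ee_rot: [0.385, 1.571, -2.714]
force: [-0.2, 0.3, -1.0]
width: 0.0118
```

Emit:
{"api": "jog_arm", "payload": {
  "motion": [
    {"dx": 0.0005,"dy": 0,"dz": 0,"twist": 0},
    {"dx": 0.0005,"dy": 0,"dz": 0,"twist": 0},
    {"dx": 0.0005,"dy": 0,"dz": 0,"twist": 0}
  ]
}}

```text
t: 9.07
eef_pos: [0.519, 0.164, 0.168]
ee_rot: [-0.163, 1.571, 3.022]
force: [-0.2, -0.3, -0.2]
width: 0.0117
```

Emit:
{"api": "jog_arm", "payload": {
  "motion": [
    {"dx": 0.0005,"dy": 0,"dz": 0,"twist": 0},
    {"dx": 0.0005,"dy": 0,"dz": 0,"twist": 0},
    {"dx": 0.0005,"dy": 0,"dz": 0,"twist": 0}
  ]
}}

```text
t: 9.32
eef_pos: [0.5189, 0.164, 0.1675]
ee_rot: [0.143, 1.571, -2.956]
force: [0.2, 0.1, -2.0]
width: 0.0117
```

Emit:
{"api": "jog_arm", "payload": {
  "motion": [
    {"dx": 0.0005,"dy": 0,"dz": 0,"twist": 0},
    {"dx": 0.0005,"dy": 0,"dz": 0,"twist": 0},
    {"dx": 0.0005,"dy": 0,"dz": 0,"twist": 0}
  ]
}}

```text
t: 9.57
eef_pos: [0.5189, 0.164, 0.167]
ee_rot: [0.581, 1.571, -2.517]
force: [0.2, 0.1, -0.4]
width: 0.0117
```

Emit:
{"api": "jog_arm", "payload": {
  "motion": [
    {"dx": 0.0005,"dy": 0,"dz": 0,"twist": 0},
    {"dx": 0.0005,"dy": 0,"dz": 0,"twist": 0},
    {"dx": 0.0005,"dy": 0,"dz": 0,"twist": 0}
  ]
}}

```text
t: 9.82
eef_pos: [0.5189, 0.164, 0.1665]
ee_rot: [0.738, 1.571, -2.36]
force: [0.0, 0.1, -1.3]
width: 0.0119
```

Emit:
{"api": "jog_arm", "payload": {
  "motion": [
    {"dx": 0.0005,"dy": 0,"dz": 0,"twist": 0},
    {"dx": 0.0005,"dy": 0,"dz": 0,"twist": 0},
    {"dx": 0.0005,"dy": 0,"dz": 0,"twist": 0}
  ]
}}

```text
t: 10.07
eef_pos: [0.5189, 0.164, 0.166]
ee_rot: [0.492, 1.571, -2.606]
force: [0.2, -0.4, -0.6]
width: 0.0117
```

Emit:
{"api": "jog_arm", "payload": {
  "motion": [
    {"dx": 0.0005,"dy": 0,"dz": 0,"twist": 0},
    {"dx": 0.0005,"dy": 0,"dz": 0,"twist": 0},
    {"dx": 0.0005,"dy": 0,"dz": 0,"twist": 0}
  ]
}}

```text
t: 10.32
eef_pos: [0.519, 0.164, 0.1655]
ee_rot: [0.335, 1.571, -2.764]
force: [0.8, -0.1, -0.5]
width: 0.0119
```

Emit:
{"api": "jog_arm", "payload": {
  "motion": [
    {"dx": 0.0005,"dy": 0,"dz": 0,"twist": 0},
    {"dx": 0.0005,"dy": 0,"dz": 0,"twist": 0},
    {"dx": 0.001,"dy": 0,"dz": 0.0,"twist": 0},
    {"dx": 0.001,"dy": 0,"dz": 0.0,"twist": 0}
  ]
}}

```text
t: 10.65
eef_pos: [0.5189, 0.164, 0.1645]
ee_rot: [-0.041, 1.571, -3.139]
force: [0.1, -0.2, -0.1]
width: 0.0116
```

Emit:
{"api": "jog_arm", "payload": {
  "motion": [
    {"dx": 0.0005,"dy": 0,"dz": 0,"twist": 0},
    {"dx": 0.0005,"dy": 0,"dz": 0,"twist": 0},
    {"dx": 0.001,"dy": 0,"dz": 0.0,"twist": 0},
    {"dx": 0.001,"dy": 0,"dz": 0.0,"twist": 0}
  ]
}}

```text
t: 10.98
eef_pos: [0.5189, 0.164, 0.1635]
ee_rot: [0.181, 1.571, -2.918]
force: [0.5, -0.6, -0.4]
width: 0.0119
```

Emit:
{"api": "jog_arm", "payload": {
  "motion": [
    {"dx": 0,"dy": 0,"dz": 0.0004,"twist": 0},
    {"dx": 0,"dy": 0,"dz": 0.0008,"twist": 0},
    {"dx": 0,"dy": 0,"dz": 0.0012,"twist": 0},
    {"dx": 0,"dy": 0,"dz": 0.0016,"twist": 0},
    {"dx": 0,"dy": 0,"dz": 0.002,"twist": 0},
    {"dx": 0,"dy": 0,"dz": 0.002,"twist": 0}
  ]
}}

```text
t: 11.48
eef_pos: [0.5178, 0.1642, 0.1639]
ee_rot: [-2.893, 1.569, 0.292]
force: [5.1, -0.7, -4.7]
width: 0.0116
```

Emit:
{"api": "jog_arm", "payload": {
  "motion": [
    {"dx": 0,"dy": 0,"dz": 0.0004,"twist": 0},
    {"dx": 0,"dy": 0,"dz": 0.0008,"twist": 0},
    {"dx": 0,"dy": 0,"dz": 0.0012,"twist": 0},
    {"dx": 0,"dy": 0,"dz": 0.0016,"twist": 0},
    {"dx": 0,"dy": 0,"dz": 0.002,"twist": 0},
    {"dx": 0,"dy": 0,"dz": 0.002,"twist": 0}
  ]
}}

```text
t: 11.98
eef_pos: [0.516, 0.1642, 0.1639]
ee_rot: [-2.848, 1.569, 0.337]
force: [5.3, 0.1, -3.9]
width: 0.0118
```

```bash
python3 - <<'E'
from h import *
from station import arm
np.set_printoptions(precision=4,suppress=True)
m,s,im=snap(arm,'wrist','w8'); print(s['t'],s['eef_pos'],s['force'],s['moment'],s['width'],np.abs(s['qd']).max())
crop(im,210,130,310,230,7,'pics/w8c.png')
m,s,im=snap(arm,'scene','s8')
crop(im,265,195,325,265,9,'pics/s8c.png')
E
```

```text
11.9833 [0.516  0.1642 0.1639] [ 5.3488  0.1414 -3.9068] [-0.1979 -2.2992  0.0175] 0.011807294150333752 0.0032505062074804046
```

View pics/w8c.png

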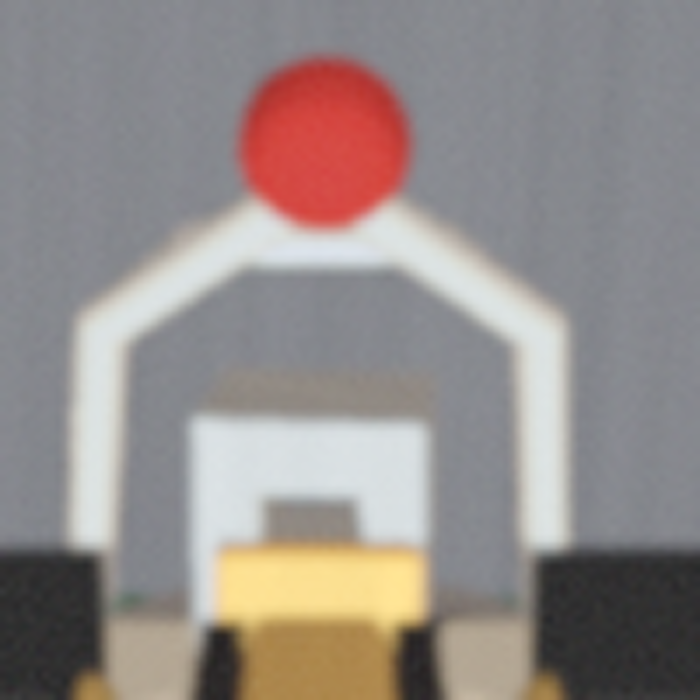

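View pics/s8c.png

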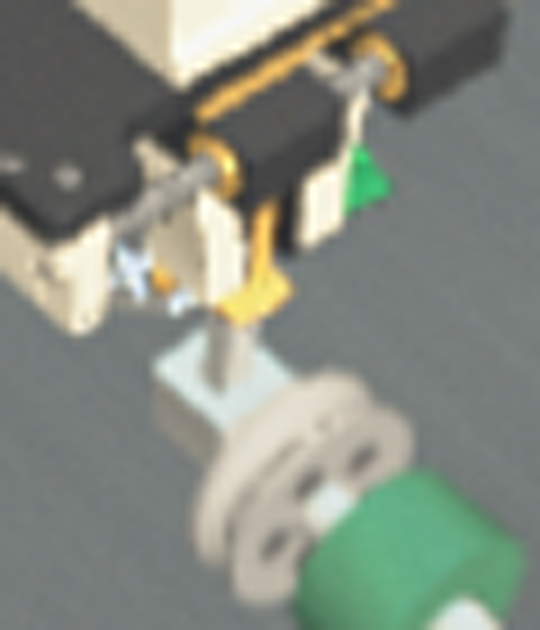

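Emit:
{"api": "jog_arm", "payload": {
  "motion": [
    {"dx": 0,"dy": 0,"dz": 0.0004,"twist": 0},
    {"dx": 0,"dy": 0,"dz": 0.0008,"twist": 0},
    {"dx": 0,"dy": 0,"dz": 0.001,"twist": 0},
    {"dx": 0,"dy": 0,"dz": 0.001,"twist": 0}
  ]
}}

```text
t: 12.42
eef_pos: [0.5151, 0.1642, 0.1639]
ee_rot: [-2.837, 1.568, 0.349]
force: [6.7, -0.3, -3.7]
width: 0.0117
```

Emit:
{"api": "jog_arm", "payload": {
  "motion": [
    {"dx": 0.0005,"dy": 0,"dz": 0,"twist": 0},
    {"dx": 0.001,"dy": 0,"dz": 0,"twist": 0},
    {"dx": 0.0015,"dy": 0,"dz": 0,"twist": 0},
    {"dx": 0.0015,"dy": 0,"dz": 0,"twist": 0}
  ]
}}

```text
t: 12.75
eef_pos: [0.5149, 0.1641, 0.1628]
ee_rot: [-2.803, 1.569, 0.382]
force: [5.3, -0.5, 2.6]
width: 0.0118
```

Emit:
{"api": "jog_arm", "payload": {
  "motion": [
    {"dx": 0.0005,"dy": 0,"dz": -0.0003,"twist": 0},
    {"dx": 0.001,"dy": 0,"dz": -0.0005,"twist": 0},
    {"dx": 0.0015,"dy": 0,"dz": -0.0005,"twist": 0},
    {"dx": 0.0015,"dy": 0,"dz": -0.0005,"twist": 0}
  ]
}}

```text
t: 13.08
eef_pos: [0.5147, 0.164, 0.1606]
ee_rot: [-2.438, 1.57, 0.747]
force: [5.6, -0.1, 1.1]
width: 0.0119
```

Emit:
{"api": "jog_arm", "payload": {
  "motion": [
    {"dx": 0.0005,"dy": 0,"dz": -0.0004,"twist": 0},
    {"dx": 0.001,"dy": 0,"dz": -0.0007,"twist": 0},
    {"dx": 0.0015,"dy": 0,"dz": -0.0007,"twist": 0},
    {"dx": 0.002,"dy": 0,"dz": -0.0007,"twist": 0},
    {"dx": 0.002,"dy": 0,"dz": -0.0007,"twist": 0}
  ]
}}

```text
t: 13.5
eef_pos: [0.5148, 0.1637, 0.1582]
ee_rot: [0.391, 1.57, -2.708]
force: [4.2, 0.3, -0.3]
width: 0.0115
```

Emit:
{"api": "jog_arm", "payload": {
  "motion": [
    {"dx": 0.0005,"dy": 0,"dz": 0,"twist": 0},
    {"dx": 0.001,"dy": 0,"dz": 0,"twist": 0},
    {"dx": 0.0015,"dy": 0,"dz": 0,"twist": 0},
    {"dx": 0.002,"dy": 0,"dz": 0,"twist": 0},
    {"dx": 0.002,"dy": 0,"dz": 0,"twist": 0}
  ]
}}

```text
t: 13.92
eef_pos: [0.5149, 0.1637, 0.1563]
ee_rot: [0.355, 1.57, -2.744]
force: [2.8, -0.4, -0.8]
width: 0.0119
```

Emit:
{"api": "jog_arm", "payload": {
  "motion": [
    {"dx": 0.0007,"dy": 0,"dz": -0.0002,"twist": 0},
    {"dx": 0.0014,"dy": 0,"dz": -0.0002,"twist": 0},
    {"dx": 0.0021,"dy": 0,"dz": -0.0002,"twist": 0},
    {"dx": 0.0028,"dy": 0,"dz": -0.0002,"twist": 0},
    {"dx": 0.0035,"dy": 0,"dz": -0.0002,"twist": 0},
    {"dx": 0.004,"dy": 0,"dz": -0.0002,"twist": 0}
  ]
}}

```text
t: 14.42
eef_pos: [0.515, 0.1637, 0.1523]
ee_rot: [0.34, 1.57, -2.759]
force: [0.3, 0.5, -1.0]
width: 0.0117
```

Emit:
{"api": "jog_arm", "payload": {
  "motion": [
    {"dx": 0.0007,"dy": 0,"dz": 0,"twist": 0},
    {"dx": 0.0014,"dy": 0,"dz": 0,"twist": 0},
    {"dx": 0.0021,"dy": 0,"dz": 0,"twist": 0},
    {"dx": 0.0028,"dy": 0,"dz": 0,"twist": 0},
    {"dx": 0.0035,"dy": 0,"dz": 0,"twist": 0},
    {"dx": 0.004,"dy": 0,"dz": 0,"twist": 0}
  ]
}}

```text
t: 14.92
eef_pos: [0.5153, 0.1638, 0.1484]
ee_rot: [0.342, 1.571, -2.756]
force: [-0.0, -0.2, -0.7]
width: 0.0116
```

Descending freely. Continue to just above the seat (TCP about 0.1326).

Emit:
{"api": "jog_arm", "payload": {
  "motion": [
    {"dx": 0.001,"dy": 0,"dz": 0,"twist": 0},
    {"dx": 0.002,"dy": 0,"dz": 0,"twist": 0},
    {"dx": 0.003,"dy": 0,"dz": 0,"twist": 0},
    {"dx": 0.004,"dy": 0,"dz": 0,"twist": 0},
    {"dx": 0.005,"dy": 0,"dz": 0,"twist": 0},
    {"dx": 0.006,"dy": 0,"dz": 0,"twist": 0}
  ]
}}

```text
t: 15.42
eef_pos: [0.5154, 0.1638, 0.1425]
ee_rot: [-2.898, 1.571, 0.287]
force: [-0.3, -0.9, -1.4]
width: 0.0114
```

Emit:
{"api": "jog_arm", "payload": {
  "motion": [
    {"dx": 0.001,"dy": 0,"dz": 0,"twist": 0},
    {"dx": 0.002,"dy": 0,"dz": 0,"twist": 0},
    {"dx": 0.003,"dy": 0,"dz": 0,"twist": 0},
    {"dx": 0.004,"dy": 0,"dz": 0,"twist": 0},
    {"dx": 0.005,"dy": 0,"dz": 0,"twist": 0},
    {"dx": 0.006,"dy": 0,"dz": 0,"twist": 0}
  ]
}}

```text
t: 15.92
eef_pos: [0.5154, 0.1638, 0.1365]
ee_rot: [1.006, 1.571, -2.092]
force: [-0.8, -0.3, -1.1]
width: 0.0118
```

Emit:
{"api": "jog_arm", "payload": {
  "motion": [
    {"dx": 0.0007,"dy": 0,"dz": 0,"twist": 0},
    {"dx": 0.0014,"dy": 0,"dz": 0,"twist": 0},
    {"dx": 0.002,"dy": 0,"dz": 0,"twist": 0},
    {"dx": 0.002,"dy": 0,"dz": 0,"twist": 0}
  ]
}}

```text
t: 16.25
eef_pos: [0.5153, 0.1638, 0.1344]
ee_rot: [0.433, 1.571, -2.665]
force: [0.2, -0.8, -1.0]
width: 0.0118
```

Emit:
{"api": "jog_arm", "payload": {
  "motion": [
    {"dx": 0.0004,"dy": 0,"dz": 0,"twist": 0},
    {"dx": 0.0008,"dy": 0,"dz": 0,"twist": 0},
    {"dx": 0.001,"dy": 0,"dz": 0,"twist": 0},
    {"dx": 0.001,"dy": 0,"dz": 0,"twist": 0}
  ]
}}

```text
t: 16.58
eef_pos: [0.5153, 0.1638, 0.1335]
ee_rot: [0.172, 1.571, -2.926]
force: [0.8, 0.9, -1.2]
width: 0.0116
```

Emit:
{"api": "jog_arm", "payload": {
  "motion": [
    {"dx": 0.0004,"dy": 0,"dz": 0,"twist": 0},
    {"dx": 0.0004,"dy": 0,"dz": 0,"twist": 0},
    {"dx": 0.0004,"dy": 0,"dz": 0,"twist": 0}
  ]
}}

```text
t: 16.83
eef_pos: [0.5154, 0.1639, 0.1332]
ee_rot: [3.081, 1.571, -0.017]
force: [-0.5, -0.1, -1.2]
width: 0.0118
```

Emit:
{"api": "jog_arm", "payload": {
  "motion": [
    {"dx": 0.0004,"dy": 0,"dz": 0,"twist": 0},
    {"dx": 0.0004,"dy": 0,"dz": 0,"twist": 0},
    {"dx": 0.0004,"dy": 0,"dz": 0,"twist": 0}
  ]
}}

```text
t: 17.08
eef_pos: [0.5154, 0.1638, 0.1327]
ee_rot: [0.13, 1.571, -2.968]
force: [-0.9, 0.4, -1.2]
width: 0.0115
```

Emit:
{"api": "jog_arm", "payload": {
  "motion": [
    {"dx": 0.0004,"dy": 0,"dz": 0,"twist": 0},
    {"dx": 0.0004,"dy": 0,"dz": 0,"twist": 0},
    {"dx": 0.0004,"dy": 0,"dz": 0,"twist": 0}
  ]
}}

```text
t: 17.33
eef_pos: [0.5154, 0.1639, 0.1326]
ee_rot: [-3.061, 1.571, 0.124]
force: [-1.1, -0.9, 2.3]
width: 0.0116
```

Emit:
{"api": "jog_arm", "payload": {
  "motion": [
    {"dx": 0.0003,"dy": 0,"dz": 0,"twist": 0},
    {"dx": 0.0003,"dy": 0,"dz": 0,"twist": 0},
    {"dx": 0.0003,"dy": 0,"dz": 0,"twist": 0}
  ]
}}

```text
t: 17.58
eef_pos: [0.5155, 0.1639, 0.1326]
ee_rot: [-2.97, 1.57, 0.215]
force: [-2.3, 0.7, 5.2]
width: 0.0115
```

Emit:
{"api": "jog_arm", "payload": {
  "motion": [
    {"dx": -0.0003,"dy": 0,"dz": 0,"twist": 0},
    {"dx": -0.0003,"dy": 0,"dz": 0,"twist": 0},
    {"dx": -0.0003,"dy": 0,"dz": 0,"twist": 0},
    {"dx": -0.0003,"dy": 0,"dz": 0,"twist": 0}
  ],
  "gripper": 0.03
}}

```text
t: 17.92
eef_pos: [0.5154, 0.1638, 0.1322]
ee_rot: [0.063, 1.571, -3.036]
force: [0.2, -0.5, 0.8]
width: 0.0289
```

Emit:
{"api": "jog_arm", "payload": {
  "motion": [
    {"dx": -0.005,"dy": 0,"dz": 0,"twist": 0},
    {"dx": -0.015,"dy": 0,"dz": 0,"twist": 0},
    {"dx": -0.03,"dy": 0,"dz": 0,"twist": 0},
    {"dx": -0.045,"dy": -0.01,"dz": 0,"twist": 0},
    {"dx": -0.06,"dy": -0.025,"dz": 0,"twist": 0},
    {"dx": -0.07,"dy": -0.03,"dz": 0,"twist": 0},
    {"dx": -0.07,"dy": -0.03,"dz": 0,"twist": 0},
    {"dx": -0.07,"dy": -0.03,"dz": 0,"twist": 0}
  ]
}}

```text
t: 18.58
eef_pos: [0.5141, 0.1941, 0.203]
ee_rot: [-2.346, 1.569, 0.839]
force: [-0.8, -0.3, -0.7]
width: 0.0301
```

```bash
python3 - <<'E'
from h import *
from station import arm
np.set_printoptions(precision=4,suppress=True)
m,s,im=snap(arm,'wrist','w9'); print(s['t'],s['eef_pos'],s['force'],s['moment'],s['width'],np.abs(s['qd']).max())
crop(im,170,60,340,220,4,'pics/w9c.png')
m,s,im=snap(arm,'scene','s9')
crop(im,255,195,335,275,7,'pics/s9c.png')
E
```

```text
18.5833 [0.5141 0.1941 0.203 ] [-0.7696 -0.2906 -0.6881] [0.0026 0.1612 0.0081] 0.03014592261459666 0.031091625882024267
```

View pics/w9c.png

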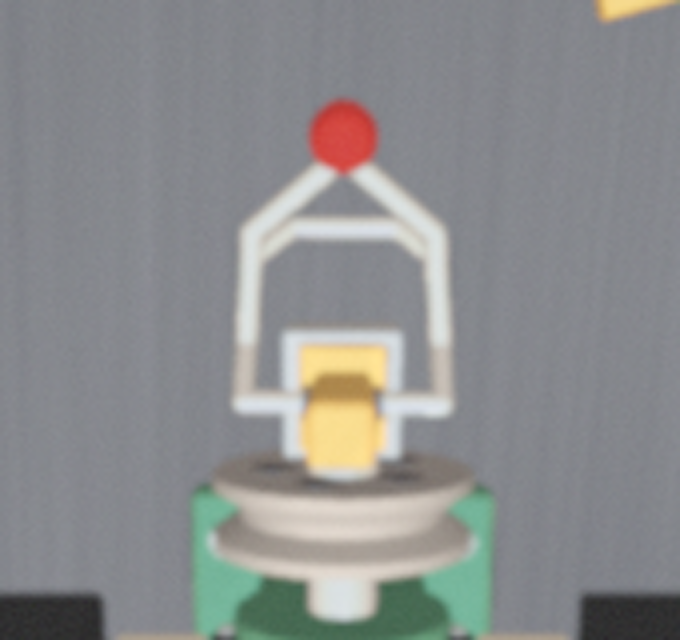

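View pics/s9c.png

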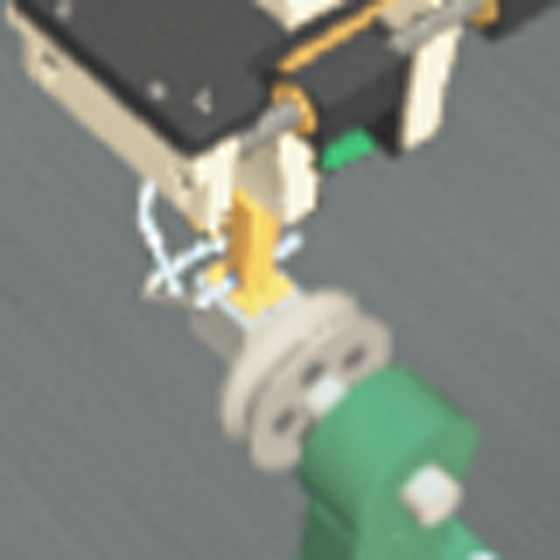

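```bash
python3 - <<'E'
from h import *
np.set_printoptions(precision=4,suppress=True)
m,s,im=load('w9');R=R_(s['ee_rot']);p=np.array(s['eef_pos'])
f=lambda x,y:((x+.5)/4-.5+170,(y+.5)/4-.5+60)
for n,uv,z in [('ball',(343,136),.140),('hinge',(342,404),.115),('collar far',(343,345),.111),('griptop far',(343,390),.153),('griptop near',(340,472),.153),('sq end',(343,332),.107),('wire',(343,228),.09)]:
  X=plane(m,f(*uv),z);print(n,X,R.T@(X-p))
E
```

```text
ball [0.5192 0.1138 0.14  ] [ 0.0629  0.0805 -0.0015]
hinge [0.5173 0.1633 0.115 ] [ 0.088   0.0309 -0.0018]
collar far [0.5176 0.1519 0.111 ] [ 0.0919  0.0423 -0.0016]
griptop far [0.5174 0.1551 0.153 ] [ 0.05    0.0391 -0.0016]
griptop near [0.5173 0.1692 0.153 ] [ 0.05    0.025  -0.0021]
sq end [0.5177 0.1497 0.107 ] [ 0.0959  0.0446 -0.0016]
wire [0.5186 0.1293 0.09  ] [ 0.1129  0.0651 -0.0015]
```

Emit:
{"api": "jog_arm", "payload": {
  "motion": [
    {"dx": 0,"dy": 0.015,"dz": 0,"twist": 0},
    {"dx": 0,"dy": 0.035,"dz": 0,"twist": 0},
    {"dx": 0,"dy": 0.055,"dz": 0,"twist": 0},
    {"dx": 0.01,"dy": 0.072,"dz": 0,"twist": 0},
    {"dx": 0.022,"dy": 0.081,"dz": 0,"twist": 0},
    {"dx": 0.03,"dy": 0.083,"dz": 0,"twist": 0},
    {"dx": 0.033,"dy": 0.083,"dz": 0,"twist": 0},
    {"dx": 0.033,"dy": 0.083,"dz": 0,"twist": 0},
    {"dx": 0.033,"dy": 0.083,"dz": 0,"twist": 0},
    {"dx": 0.033,"dy": 0.083,"dz": 0,"twist": 0}
  ],
  "gripper": 0.0,
  "newtons": 20
}}

```text
t: 19.52
eef_pos: [0.518, 0.1115, 0.1698]
ee_rot: [-2.909, 1.57, 0.276]
force: [0.2, 0.4, 0.9]
width: 0.0002
```

```bash
python3 - <<'E'
from h import *
from station import arm
np.set_printoptions(precision=4,suppress=True)
m,s,im=snap(arm,'wrist','w10'); print(s['t'],s['eef_pos'],s['force'],s['width'],np.abs(s['qd']).max())
m,s,im=snap(arm,'scene','s10')
crop(im,255,195,335,275,7,'pics/s10c.png')
m,s,im=snap(arm,'top','t10')
crop(im,150,150,230,220,7,'pics/t10c.png')
E
```

```text
19.5167 [0.518  0.1115 0.1698] [0.2225 0.3518 0.9367] 0.00022840376550157087 0.0032317189043194246
```

View pics/w10.png

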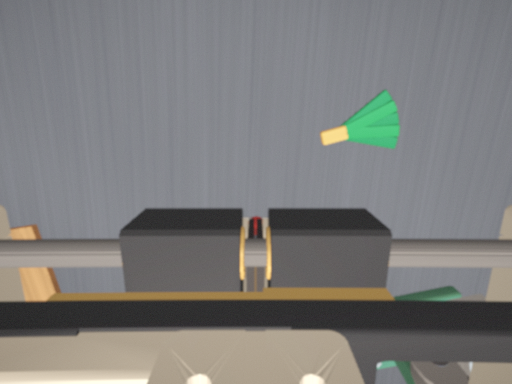

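View pics/s10c.png

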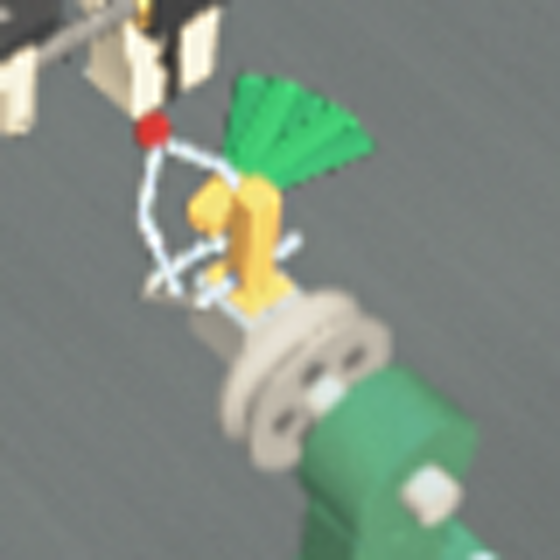

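Emit:
{"api": "jog_arm", "payload": {
  "motion": [
    {"dx": 0.004,"dy": 0,"dz": 0,"twist": 0},
    {"dx": 0.008,"dy": 0.0,"dz": 0,"twist": 0},
    {"dx": 0.011,"dy": 0.0,"dz": 0,"twist": 0},
    {"dx": 0.013,"dy": 0.0,"dz": 0,"twist": 0},
    {"dx": 0.015,"dy": 0.001,"dz": 0,"twist": 0},
    {"dx": 0.017,"dy": 0.002,"dz": 0,"twist": 0},
    {"dx": 0.019,"dy": 0.003,"dz": 0,"twist": 0}
  ]
}}

```text
t: 20.25
eef_pos: [0.5178, 0.1078, 0.1502]
ee_rot: [-1.971, 1.571, 1.214]
force: [-0.0, 0.5, 0.2]
width: 0.0002
```

Emit:
{"api": "jog_arm", "payload": {
  "motion": [
    {"dx": 0.0015,"dy": 0.0005,"dz": 0,"twist": 0},
    {"dx": 0.003,"dy": 0.001,"dz": 0,"twist": 0},
    {"dx": 0.0045,"dy": 0.0015,"dz": 0,"twist": 0},
    {"dx": 0.006,"dy": 0.002,"dz": 0,"twist": 0}
  ]
}}

```text
t: 20.58
eef_pos: [0.5179, 0.1057, 0.1443]
ee_rot: [2.43, 1.571, -0.669]
force: [0.5, -0.4, 0.7]
width: 0.0001
```

```bash
python3 - <<'E'
from h import *
from station import arm
np.set_printoptions(precision=4,suppress=True)
m,s,im=snap(arm,'scene','s11'); print(s['t'],s['eef_pos'],s['force'],s['moment'])
crop(im,255,195,335,275,7,'pics/s11c.png')
E
```

```text
20.5833 [0.5179 0.1057 0.1443] [ 0.4726 -0.4084  0.7263] [-0.097   0.1634 -0.0484]
```

View pics/s11c.png

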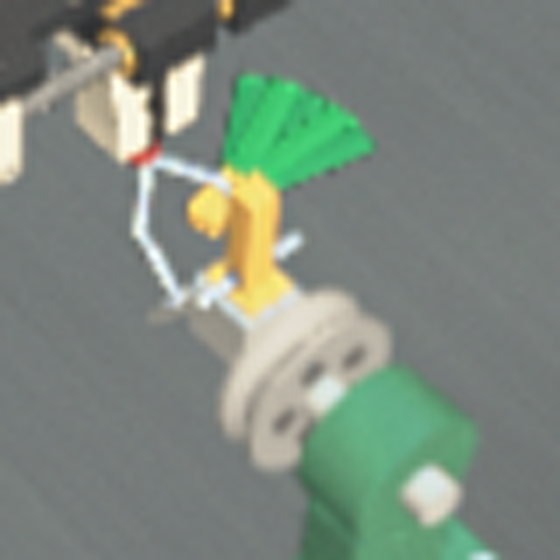

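Emit:
{"api": "jog_arm", "payload": {
  "motion": [
    {"dx": 0.002,"dy": 0.0003,"dz": 0,"twist": 0},
    {"dx": 0.004,"dy": 0.0005,"dz": 0,"twist": 0},
    {"dx": 0.006,"dy": 0.0007,"dz": 0,"twist": 0},
    {"dx": 0.008,"dy": 0.0007,"dz": 0,"twist": 0},
    {"dx": 0.01,"dy": 0.0007,"dz": 0,"twist": 0},
    {"dx": 0.012,"dy": 0.0007,"dz": 0,"twist": 0},
    {"dx": 0.014,"dy": 0.0005,"dz": 0,"twist": 0},
    {"dx": 0.016,"dy": 0.0,"dz": 0,"twist": 0},
    {"dx": 0.018,"dy": -0.0003,"dz": 0,"twist": 0},
    {"dx": 0.02,"dy": -0.0005,"dz": 0,"twist": 0},
    {"dx": 0.022,"dy": -0.0007,"dz": 0,"twist": 0},
    {"dx": 0.022,"dy": -0.0007,"dz": 0,"twist": 0}
  ]
}}

```text
t: 21.63
eef_pos: [0.5176, 0.1066, 0.1219]
ee_rot: [0.297, 1.57, -2.801]
force: [-0.7, -0.5, 0.1]
width: 0.0004
```

Emit:
{"api": "jog_arm", "payload": {
  "motion": [
    {"dx": 0.001,"dy": -0.0003,"dz": 0,"twist": 0},
    {"dx": 0.002,"dy": -0.0005,"dz": 0,"twist": 0},
    {"dx": 0.002,"dy": -0.0005,"dz": 0,"twist": 0}
  ]
}}

```text
t: 21.88
eef_pos: [0.5178, 0.1071, 0.1202]
ee_rot: [0.302, 1.571, -2.796]
force: [0.0, -0.7, 0.9]
width: 0.0002
```

Emit:
{"api": "jog_arm", "payload": {
  "motion": [
    {"dx": 0.001,"dy": -0.0003,"dz": 0,"twist": 0},
    {"dx": 0.002,"dy": -0.0005,"dz": 0,"twist": 0},
    {"dx": 0.002,"dy": -0.0005,"dz": 0,"twist": 0}
  ]
}}

```text
t: 22.13
eef_pos: [0.5177, 0.1076, 0.1182]
ee_rot: [0.239, 1.571, -2.859]
force: [1.1, 0.1, 0.8]
width: 0.0004
```

Now into the spring zone in 1 mm steps.

Emit:
{"api": "jog_arm", "payload": {
  "motion": [
    {"dx": 0.0005,"dy": -0.0002,"dz": 0,"twist": 0},
    {"dx": 0.001,"dy": -0.0003,"dz": 0,"twist": 0},
    {"dx": 0.001,"dy": -0.0003,"dz": 0,"twist": 0}
  ]
}}

```text
t: 22.38
eef_pos: [0.5178, 0.1079, 0.1173]
ee_rot: [0.085, 1.571, -3.013]
force: [0.7, 0.7, 0.2]
width: 0.0005
```

Emit:
{"api": "jog_arm", "payload": {
  "motion": [
    {"dx": 0.0005,"dy": -0.0002,"dz": 0,"twist": 0},
    {"dx": 0.001,"dy": -0.0004,"dz": 0,"twist": 0},
    {"dx": 0.001,"dy": -0.0004,"dz": 0,"twist": 0}
  ]
}}

```text
t: 22.63
eef_pos: [0.5177, 0.1083, 0.1163]
ee_rot: [0.379, 1.571, -2.72]
force: [0.8, -0.4, -0.3]
width: 0.0003
```

Emit:
{"api": "jog_arm", "payload": {
  "motion": [
    {"dx": 0.0005,"dy": -0.0002,"dz": 0,"twist": 0},
    {"dx": 0.001,"dy": -0.0004,"dz": 0,"twist": 0},
    {"dx": 0.001,"dy": -0.0004,"dz": 0,"twist": 0}
  ]
}}

```text
t: 22.88
eef_pos: [0.5177, 0.1087, 0.1153]
ee_rot: [0.242, 1.571, -2.857]
force: [-0.2, -0.4, 1.0]
width: 0.0004
```

```bash
python3 - <<'E'
from h import *
from station import arm
np.set_printoptions(precision=4,suppress=True)
m,s,im=snap(arm,'scene','s12'); print(s['t'],s['eef_pos'],s['force'],s['moment'])
crop(im,255,195,335,275,7,'pics/s12c.png')
E
```

```text
22.8833 [0.5177 0.1087 0.1153] [-0.2003 -0.3721  0.9687] [0.0304 0.1072 0.0445]
```

View pics/s12c.png

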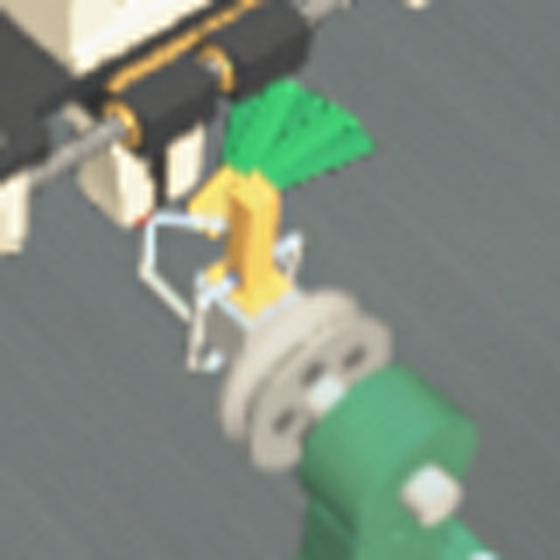

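Emit:
{"api": "jog_arm", "payload": {
  "motion": [
    {"dx": 0.0005,"dy": -0.0002,"dz": 0,"twist": 0},
    {"dx": 0.001,"dy": -0.0004,"dz": 0,"twist": 0},
    {"dx": 0.001,"dy": -0.0004,"dz": 0,"twist": 0}
  ]
}}

```text
t: 23.18
eef_pos: [0.5177, 0.109, 0.1143]
ee_rot: [1.231, 1.571, -1.867]
force: [0.3, -0.3, 0.2]
width: 0.0005
```

Emit:
{"api": "jog_arm", "payload": {
  "motion": [
    {"dx": 0.0005,"dy": -0.0002,"dz": 0,"twist": 0},
    {"dx": 0.001,"dy": -0.0004,"dz": 0,"twist": 0},
    {"dx": 0.001,"dy": -0.0004,"dz": 0,"twist": 0}
  ]
}}

```text
t: 23.43
eef_pos: [0.5178, 0.1093, 0.1134]
ee_rot: [1.789, 1.571, -1.309]
force: [0.2, -2.2, 1.7]
width: 0.0005
```

Emit:
{"api": "jog_arm", "payload": {
  "motion": [
    {"dx": 0.0005,"dy": -0.0002,"dz": 0,"twist": 0},
    {"dx": 0.001,"dy": -0.0004,"dz": 0,"twist": 0},
    {"dx": 0.001,"dy": -0.0004,"dz": 0,"twist": 0}
  ]
}}

```text
t: 23.68
eef_pos: [0.5177, 0.1098, 0.1124]
ee_rot: [1.891, 1.571, -1.207]
force: [-0.4, -1.8, 2.5]
width: 0.0004
```

Contact force is building (2.5 N up). Continue.

Emit:
{"api": "jog_arm", "payload": {
  "motion": [
    {"dx": 0.0005,"dy": -0.0002,"dz": 0,"twist": 0},
    {"dx": 0.001,"dy": -0.0005,"dz": 0,"twist": 0},
    {"dx": 0.001,"dy": -0.0005,"dz": 0,"twist": 0}
  ]
}}

```text
t: 23.93
eef_pos: [0.5177, 0.1104, 0.1113]
ee_rot: [-0.4, 1.571, 2.784]
force: [-0.8, -2.2, 3.3]
width: 0.0007
```

Emit:
{"api": "jog_arm", "payload": {
  "motion": [
    {"dx": 0.0005,"dy": -0.0002,"dz": 0,"twist": 0},
    {"dx": 0.001,"dy": -0.0005,"dz": 0,"twist": 0},
    {"dx": 0.001,"dy": -0.0005,"dz": 0,"twist": 0}
  ]
}}

```text
t: 24.18
eef_pos: [0.5176, 0.111, 0.1102]
ee_rot: [-0.604, 1.571, 2.58]
force: [0.1, -0.9, 2.9]
width: 0.0006
```

Emit:
{"api": "jog_arm", "payload": {
  "motion": [
    {"dx": 0.0005,"dy": -0.0002,"dz": 0,"twist": 0},
    {"dx": 0.001,"dy": -0.0005,"dz": 0,"twist": 0},
    {"dx": 0.001,"dy": -0.0005,"dz": 0,"twist": 0}
  ]
}}

```text
t: 24.43
eef_pos: [0.5176, 0.1115, 0.1092]
ee_rot: [-0.676, 1.571, 2.509]
force: [-0.4, -1.2, 2.6]
width: 0.0005
```

Emit:
{"api": "jog_arm", "payload": {
  "motion": [
    {"dx": 0.0005,"dy": -0.0002,"dz": 0,"twist": 0},
    {"dx": 0.001,"dy": -0.0005,"dz": 0,"twist": 0},
    {"dx": 0.001,"dy": -0.0005,"dz": 0,"twist": 0}
  ]
}}

```text
t: 24.68
eef_pos: [0.5176, 0.112, 0.1082]
ee_rot: [-0.695, 1.571, 2.49]
force: [-0.3, -0.6, 2.5]
width: 0.0006
```

Emit:
{"api": "jog_arm", "payload": {
  "motion": [
    {"dx": 0.0005,"dy": -0.0002,"dz": 0,"twist": 0},
    {"dx": 0.001,"dy": -0.0005,"dz": 0,"twist": 0},
    {"dx": 0.001,"dy": -0.0005,"dz": 0,"twist": 0}
  ]
}}

```text
t: 24.93
eef_pos: [0.5175, 0.1125, 0.1072]
ee_rot: [-0.785, 1.571, 2.4]
force: [0.8, -0.6, 0.6]
width: 0.0005
```

Emit:
{"api": "jog_arm", "payload": {
  "motion": [
    {"dx": 0.0005,"dy": -0.0002,"dz": 0,"twist": 0},
    {"dx": 0.001,"dy": -0.0005,"dz": 0,"twist": 0},
    {"dx": 0.001,"dy": -0.0005,"dz": 0,"twist": 0}
  ]
}}

```text
t: 25.18
eef_pos: [0.5175, 0.113, 0.1062]
ee_rot: [-0.2, 1.571, 2.985]
force: [-0.2, -0.4, 0.8]
width: 0.0006
```

```bash
python3 - <<'E'
from h import *
from station import arm
np.set_printoptions(precision=4,suppress=True)
m,s,im=snap(arm,'scene','s13'); print(s['t'],s['eef_pos'],s['force'],s['moment'])
crop(im,255,195,335,275,7,'pics/s13c.png')
E
```

```text
25.1833 [0.5175 0.113  0.1062] [-0.1866 -0.352   0.801 ] [-0.0429  0.1025  0.0475]
```

View pics/s13c.png

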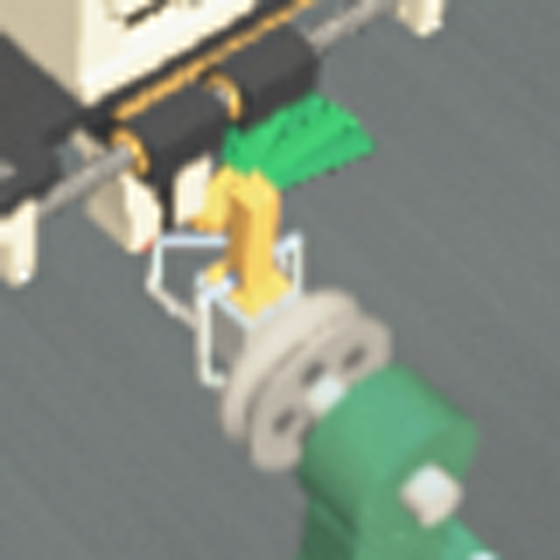

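Emit:
{"api": "jog_arm", "payload": {
  "motion": [
    {"dx": 0.0005,"dy": -0.0003,"dz": 0,"twist": 0},
    {"dx": 0.001,"dy": -0.0006,"dz": 0,"twist": 0},
    {"dx": 0.001,"dy": -0.0006,"dz": 0,"twist": 0}
  ]
}}

```text
t: 25.48
eef_pos: [0.5175, 0.1136, 0.1052]
ee_rot: [-0.385, 1.571, 2.8]
force: [0.3, -0.2, 0.1]
width: 0.0005
```

Emit:
{"api": "jog_arm", "payload": {
  "motion": [
    {"dx": 0.0005,"dy": -0.0003,"dz": 0,"twist": 0},
    {"dx": 0.001,"dy": -0.0006,"dz": 0,"twist": 0},
    {"dx": 0.001,"dy": -0.0006,"dz": 0,"twist": 0}
  ]
}}

```text
t: 25.73
eef_pos: [0.5175, 0.1141, 0.1043]
ee_rot: [0.047, 1.571, -3.052]
force: [-0.2, 1.2, 0.8]
width: 0.0005
```

Emit:
{"api": "jog_arm", "payload": {
  "motion": [
    {"dx": 0.0005,"dy": -0.0003,"dz": 0,"twist": 0},
    {"dx": 0.001,"dy": -0.0006,"dz": 0,"twist": 0},
    {"dx": 0.001,"dy": -0.0006,"dz": 0,"twist": 0}
  ]
}}

```text
t: 25.98
eef_pos: [0.5175, 0.1147, 0.1033]
ee_rot: [0.261, 1.571, -2.837]
force: [-0.1, 0.2, 0.9]
width: 0.0005
```

Emit:
{"api": "jog_arm", "payload": {
  "motion": [
    {"dx": 0.0005,"dy": -0.0003,"dz": 0,"twist": 0},
    {"dx": 0.001,"dy": -0.0006,"dz": 0,"twist": 0},
    {"dx": 0.001,"dy": -0.0006,"dz": 0,"twist": 0}
  ]
}}

```text
t: 26.23
eef_pos: [0.5175, 0.1153, 0.1023]
ee_rot: [-0.42, 1.571, 2.765]
force: [0.8, -0.7, -0.8]
width: 0.0003
```

Emit:
{"api": "jog_arm", "payload": {
  "motion": [
    {"dx": 0.0005,"dy": -0.0003,"dz": 0,"twist": 0},
    {"dx": 0.001,"dy": -0.0006,"dz": 0,"twist": 0},
    {"dx": 0.001,"dy": -0.0006,"dz": 0,"twist": 0}
  ]
}}

```text
t: 26.48
eef_pos: [0.5174, 0.1159, 0.1013]
ee_rot: [0.269, 1.571, -2.83]
force: [0.4, -0.3, 1.2]
width: 0.0006
```

Emit:
{"api": "jog_arm", "payload": {
  "motion": [
    {"dx": 0.0005,"dy": -0.0003,"dz": 0,"twist": 0},
    {"dx": 0.0005,"dy": -0.0003,"dz": 0,"twist": 0},
    {"dx": 0.0005,"dy": -0.0003,"dz": 0,"twist": 0}
  ]
}}

```text
t: 26.73
eef_pos: [0.5174, 0.1162, 0.1008]
ee_rot: [-0.332, 1.571, 2.853]
force: [0.2, 0.2, 1.2]
width: 0.0003
```

Tip height corresponds to ring angle near 0 with no spring resistance. One small further touch, then withdraw and look.

Emit:
{"api": "jog_arm", "payload": {
  "motion": [
    {"dx": 0.0005,"dy": 0,"dz": 0,"twist": 0},
    {"dx": 0.0005,"dy": 0,"dz": 0,"twist": 0},
    {"dx": 0.0005,"dy": 0,"dz": 0,"twist": 0}
  ]
}}

```text
t: 26.98
eef_pos: [0.5175, 0.1163, 0.1004]
ee_rot: [-2.294, 1.571, 0.891]
force: [-0.4, 1.2, 0.5]
width: -0.0
```

Emit:
{"api": "jog_arm", "payload": {
  "motion": [
    {"dx": -0.005,"dy": 0.001,"dz": 0,"twist": 0},
    {"dx": -0.02,"dy": 0.003,"dz": 0,"twist": 0},
    {"dx": -0.045,"dy": 0.0,"dz": 0,"twist": 0},
    {"dx": -0.075,"dy": -0.02,"dz": 0,"twist": 0},
    {"dx": -0.095,"dy": -0.05,"dz": 0,"twist": 0},
    {"dx": -0.1,"dy": -0.075,"dz": 0,"twist": 0},
    {"dx": -0.1,"dy": -0.08,"dz": 0,"twist": 0},
    {"dx": -0.1,"dy": -0.08,"dz": 0,"twist": 0},
    {"dx": -0.1,"dy": -0.08,"dz": 0,"twist": 0}
  ]
}}

```text
t: 27.73
eef_pos: [0.5135, 0.1959, 0.2]
ee_rot: [0.49, 1.57, -2.607]
force: [-0.0, -1.0, 0.2]
width: 0.0005
```

```bash
python3 - <<'E'
from h import *
from station import arm
np.set_printoptions(precision=4,suppress=True)
m,s,im=snap(arm,'wrist','w14'); print(s['t'],s['eef_pos'],s['force'],s['width'],np.abs(s['qd']).max())
crop(im,170,60,340,220,4,'pics/w14c.png')
h=cv2.cvtColor(im,cv2.COLOR_BGR2HSV);mk=cv2.inRange(h,(0,140,80),(8,255,255))[:210]; M=cv2.moments(mk,True);uv=(M['m10']/M['m00'],M['m01']/M['m00'])
R=R_(s['ee_rot']);print(uv)
ms,ss,im=snap(arm,'scene','s14')
crop(im,255,195,335,275,7,'pics/s14c.png')
h=cv2.cvtColor(im,cv2.COLOR_BGR2HSV);mk=cv2.inRange(h,(0,140,80),(8,255,255)); mk[:195]=0;mk[300:]=0;mk[:,:255]=0;mk[:,335:]=0
M=cv2.moments(mk,True);print(M['m00'])
if M['m00']>0:
  us=(M['m10']/M['m00'],M['m01']/M['m00']);print(us,tri((m,uv),(ms,us)))
for q in (0,.12,.2,.34):
  z=.115+.0546*np.sin(q-.614);x=.0546*np.cos(q-.614);X=plane(m,uv,z);t=R.T@(X-s['eef_pos']);print(q,z,'ball tool y',t[1],'world',X,'expected world y',.1624-x*.999)
E
```

```text
27.7333 [0.5135 0.1959 0.2   ] [-0.0314 -0.9767  0.1532] 0.0005380339535639726 0.01644948439575944
(254.78761061946904, 100.42477876106194)
11.0
(276.1818181818182, 229.8181818181818) (array([0.5191, 0.1174, 0.087 ]), [0.00039030670023166555, 0.00039030670023169857])
0 0.08354267625695183 ball tool y 0.07844259343130021 world [0.5189 0.1175 0.0835] expected world y 0.11781731747689478
0.12 0.08911133109251843 ball tool y 0.07820051809263587 world [0.5188 0.1178 0.0891] expected world y 0.11437586794650817
0.2 0.09303580615080043 ball tool y 0.07802991699472879 world [0.5188 0.1179 0.093 ] expected world y 0.1124626470574194
0.34 0.10022609306245944 ball tool y 0.07771734758781985 world [0.5188 0.1183 0.1002] expected world y 0.10988934723939375
```

View pics/w14c.png

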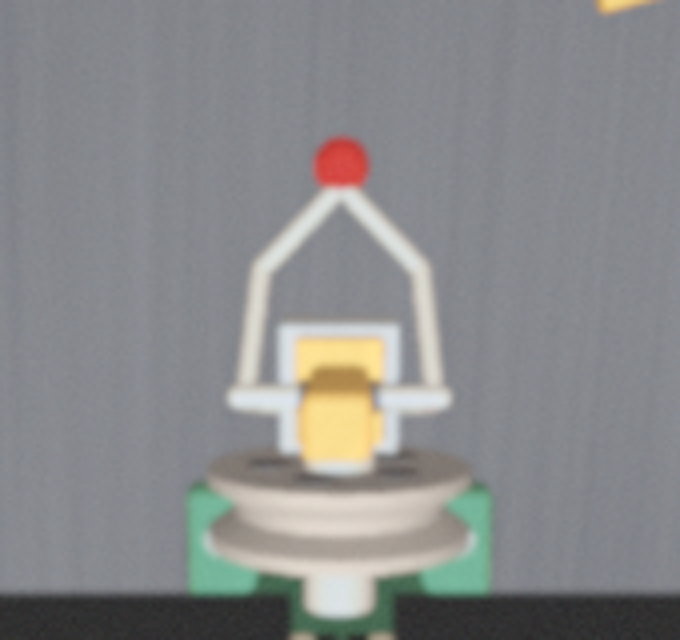

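View pics/s14c.png

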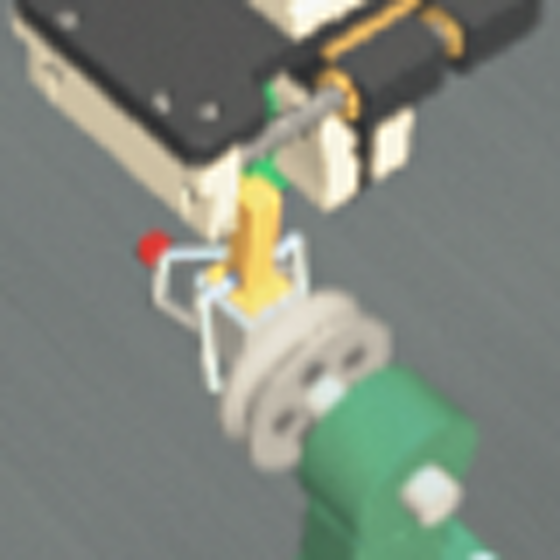

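```bash
python3 - <<'E'
from h import *
np.set_printoptions(precision=4,suppress=True)
m,s,im=load('w14');R=R_(s['ee_rot']);p=np.array(s['eef_pos'])
f=lambda x,y:((x+.5)/4-.5+170,(y+.5)/4-.5+60)
H=R.T@(plane(m,f(340,398),.115)-p)
for q in (0,.06,.12,.2):
  z=.115+.0546*np.sin(q-.614);b=R.T@(plane(m,(254.79,100.4),z)-p);print(q,'meas',b[1]-H[1],'exp',.0546*np.cos(q-.614))
for n,uv,z in [('collar far',(340,338),.111),('griptop near',(338,464),.153),('sq end',(340,325),.107)]:
  print(n,R.T@(plane(m,f(*uv),z)-p)-H)
ms,ss,i=load('scene5') if 0 else load('s14');h=cv2.cvtColor(i,cv2.COLOR_BGR2HSV);mk=cv2.inRange(h,(0,110,80),(10,255,255))|cv2.inRange(h,(172,110,80),(180,255,255));mk[:220]=0;mk[240:]=0;mk[:,:265]=0;mk[:,290:]=0
M=cv2.moments(mk,True);us=(M['m10']/M['m00'],M['m01']/M['m00']);print(M['m00'],us,tri((m,(254.79,100.4)),(ms,us)))
for q in (0,.12,.2): print(q,proj(ms,[.519,.1624-.0546*np.cos(q-.614),.115+.0546*np.sin(q-.614)]))
E
```

```text
0 meas 0.045894191264356926 exp 0.04462730983293815
0.06 meas 0.04577519065720749 exp 0.04643331193584863
0.12 meas 0.04565168816416977 exp 0.04807220425774958
0.2 meas 0.045480785603974797 exp 0.04998734028286345
collar far [0.004  0.0114 0.    ]
griptop near [-0.038  -0.0055 -0.0002]
sq end [ 0.008   0.0136 -0.    ]
15.0 (276.46666666666664, 229.66666666666666) (array([0.5189, 0.1176, 0.0876]), [7.495473684808254e-05, 7.495473684792735e-05])
0 [276.432 230.883]
0.12 [275.6133 228.402 ]
0.2 [275.1703 226.7822]
```

```bash
python3 -c "
from station import arm
print(arm.get_state()['t'],arm.job_done())"
```

```text
the job is handed in; nothing more can be done
27.8333 None
```

The linchpin is home in the small green stand's spindle and the ring is snapped behind its lower end. I handed the job in at 27.8 s, but no verdict was reported.

- **Pin:** I took it from the spool and entered it into the tilted hole, whose mouth stood about 4 mm off to the side. About 5 mm in, I led it sideways over the bore at roughly 5 to 7 N. I then pushed it down until the collar seated, with a 5 N reading, at the tool height I expected.
- **Ring:** I pressed the ball down with closed fingers along its arc. Resistance peaked at about 3.3 N, then fell away as the wire passed the pin's end. I followed it down to the height of ring angle 0, where I felt no clear stop.
- **Last checks:**
    - The ball's measured position gives a ring angle of about 0.04 from the wrist view and about 0.06 to 0.09 from the scene and wrist views together. Both are under 0.12, though the spread is near the 2 mm calibration limit.
    - The collar and spindle edges fit a seated pin in the wrist view.
    - The gripper was clear of everything.
    - I did not go near the balance wheel or the bird tail, but took no final measurement of either.
- **Disagreement:** wrist-camera positions were about 1 to 1.5 mm off the reported tool position. I therefore aligned the pin to the hole by comparing the two within the same picture.

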